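# Load a tube rack and wind the dispensing table up to its mark

### The job

Wind the handwheel back until the table has come well clear of the nozzles (at least 20 mm short of the red mark), put the pink tube rack in the nest on the table and press it down until it sits flat and fully home. Then wind the table forward to bring its pointer to the line on the red mark, finishing with a forward (clockwise) turn so that the backlash is taken up, and let go. Leave the other things on the bench where they stand.

Things in the scene. Friction and masses are not known exactly. Their poses are not given: they have to be found in the camera images.
- stand: Hand-wound dispensing table fixed to the bench, standing crosswise: grey and aluminium linear stage 385 mm long, 190 mm wide, black handwheel at its right end. Origin on the bench under the wheel's face. x points along the level spindle from the wheel to the moving table and beyond (forward), z up, y left of x (the side to the robot). All points on the stand but the handle have these axes.
- spindle (a joint): Turn of the spindle, rad; grows clockwise as seen when facing the wheel (handle going from +y over the top, +z, to -y). Clockwise winds the table forward, away from the wheel, 16 mm a turn (2.55 mm a rad); anticlockwise back. The table cannot be pushed, only wound.
- handwheel (a joint): Backlash, rad: turn of the wheel against the spindle. +0.785 when taken up by a forward (clockwise) turn, -0.785 by a backward one, in between when slack; starts anywhere. So on a change of direction the wheel turns up to a quarter turn (1.57 rad) before the table moves. Wheel and table stay where they are left.
- wheel_center (a point): Centre of the circle, 34 mm in radius, on which the middle of the red handle goes round: on the wheel's axis, 85 mm above the bench, 30 mm in front of the face of the wheel. The black wheel is a disc 92 mm across. Winding takes under 5 N.
- handle_grip (a point): Middle of the red revolving handle: a rod 19 mm thick, 50 mm long, sticking out level from the wheel, away from the table. It spins freely on its pin, so it can be held while carried round. The wheel's face is 30 mm from this point: a gripper from straight above would meet the wheel, so lean it 20 to 45 degrees away from the wheel. The axes turn with the handle.
- pointer (a point): Tip of the yellow pointer with a black line on the -y edge of the moving table (the side away from the robot), 115 mm above the bench. The table can travel from about 43 mm short of the mark to 25 mm past it; at the start it has been left 5 to 13 mm past it.
- mark (a point): End of the white line of the red mark block on the white scale bar beside the table, 115 mm above the bench. The pointer is set when its tip meets this point, that is when it lies at x = 0 in this point's axes (x forward along the travel). Scale ticks stand 5 mm apart.
- nest (a point): Middle of the rack's seat on the moving table (top of two steel parallels), 120 mm above the bench; the rack lies with its length along x. End stops leave it 2.5 mm play each way along x. Two posts at its -y side and two on a sprung jaw at its +y side hold it; the middle 66 mm of both sides is free for fingers, which must stay 4 mm above the seat's level.
- jaw_top (a point): Top of the sprung jaw, on the +y side of the nest. Posts and stops rise 18 mm above the seat; above 6 mm they slope 4.5 mm outward as lead-in. The jaw must be pushed aside 2 mm, so a rack just laid in hangs 3 to 12 mm too high, flat or tilted. Pressing on the middle of its top with 10 to 20 N, steadily or in a few taps, sends it home.
- nozzles (a point): Tips of the four steel nozzles under a white head on a portal over the table's far end, 173 mm above the bench. The head's near face is 11 mm nearer the wheel than this point, and 38 mm beyond the nest's middle when the pointer is on the mark; its portal is 273 mm high.
- pink_rack_center (a point): Pink tube rack, loose, 124 x 46 x 32 mm, 0.11 to 0.23 kg; the point is the middle of the block, 16 mm above its underside. x along its length, z up. White tubes stand 11 mm above the top in the last two rows at each end; the 70 mm between them is flat. Either way round will do.
- blue_rack_center (a point): Blue tube rack of the same size with clear tubes, not wanted, lies beside the pink one; they may stand in either place. Point and axes as for the pink one.
- reagent_bottle: Amber bottle, 60 mm across, 140 mm tall, loose. Origin under its centre.
- media_jar: White jar with red cap, 68 mm across, 85 mm tall, loose. Origin under its centre.
- tube_stand: White block with two green-capped tubes, 75 x 45 x 102 mm, loose. Origin under its centre.
There are look-alikes about, which are no part of the job. What is shaped like the part that bears pink_rack_center but yellow is not meant.

How it is judged:
On the way, in this order (a step that is already met when the one before it is completed fails the run):
1. the table is wound back at least 20 mm short of the mark (x of pointer in the frame of mark below -0.02 m), for 0.1 s.
2. the pink rack is pressed flat and home in the nest while the table is still at least 10 mm short of the mark (x of pointer in the frame of mark below -0.01 m and horizontal distance between pink_rack_center and nest below 0.007 m and z of pink_rack_center in the frame of nest below 0.018 m and angle between pink_rack_center's own z axis and vertical below 0.05 rad), for 0.2 s.
At the end, for the whole second after the job is handed in: The pointer is within 2 mm of the mark; the backlash is taken up forward (handwheel play above +0.35 rad of 0.785); the pink rack lies in the nest within 7 mm of its middle, less than 2 mm above its seat and tilted under 0.05 rad; the wheel is at rest and released (x of pointer in the frame of mark between -0.002 and 0.002 m and value of joint handwheel above 0.35 rad and horizontal distance between pink_rack_center and nest below 0.007 m and z of pink_rack_center in the frame of nest below 0.018 m and angle between pink_rack_center's own z axis and vertical below 0.05 rad and velocity of joint handwheel between -0.1 and 0.1 rad/s); the robot touches nothing.
It fails at once if another thing on the bench is moved by more than 30 mm (distance of any of blue_rack_center, reagent_bottle, media_jar, tube_stand from where it was at the start of the episode above 0.03 m).
It also fails if it takes over 72 s, if anything falls off the work surface, if the arm or the gripper's body presses on something with over 40 N, if the wrist force passes 120 N, or if a joint passes its speed limit or range.

### The arm

A 7-joint arm with a two-finger parallel gripper is mounted at the origin on the work surface. World frame = base frame: x ahead of the robot, y to its left, z up, the work surface at z = 0. Lengths are in m, angles in rad, forces in N, time in s.
With the tool pointing down it reaches from about 0.4 to 0.85 m from the base axis. Payload 10.4 kg.
Tool frame: the origin (TCP) lies at the very end of the fingers, on their centre line; the grasp point (between the pads) lies 19 mm behind it; x points along the fingers, z is the direction in which the jaws open and shut, and the axes are right-handed (so a half turn about x gives the same grasp; the last joint's range is limited). The gripper opens to 85 mm and grips with 20 to 120 N. Pads are 22 mm wide; open, the fingers measure 114 mm over their backs; the gripper's body (76 mm by 85 mm) begins 54 mm behind the grasp point. The pads swing forward as they close: fully open they stand 13 mm farther back than shut.
Start: joints at [-1.315, 0.332, -0.065, 1.46, 0.022, 1.35, -0.088], TCP at [0.172, 0.601, 0.231] pointing down, gripper open.
Joint ranges: [-2.6, 2.6], [-0.5, 2.12], [-1.47, 1.34], [0.16, 2.42], [-1.27, 4.41], [0.06, 2.06], [-2.6, 2.6]. Speed limits (rad/s): [2.22, 2.22, 2.79, 2.79, 3.14, 3.14, 3.14].

### API

Orientations are given as a unit quaternion [x, y, z, w].
In Python, from workcell import get_obs, camera, camera_info, hand_in gives the robot as it stands.
- The arm moves only by the tool move_arm, never from a script. Its argument "motion" is text: rows parted by semicolons, each of 4 numbers parted by spaces: the shift along the world's x, y, z in m, then the turn about the world's z in rad. In form: tx ty tz spin; .... A call has 1 to 10 rows; each row is the pose to reach, as a shift and turn from the pose commanded when the call began; what a row does not reach only later rows make up. A row lasts 1/8 s, in which the tool goes at most 62.5 mm and 10.7 degrees, less where a joint would pass 70% of its speed; a pose out of reach is approached as far as the arm can. A call with a gripper value outside its range is refused whole. "grip" is the opening, from 0 (shut) to 1 (fully open), set as the call begins (left out, the last holds). The fingers move at their own pace and stop on an object; "force" is the grip in N (left out, the last holds). Time passes only in rows, so rows that repeat a pose let the fingers close. It gives the time, the measured TCP pose, the force and the opening at its end, in the units of the state.
- get_obs(): the state, without advancing time (a new reading comes with each control period).
- camera(name): name is "side" or "top"; returns (picture, depth): 480x640x3 uint8, red, green, blue; 480x640 float32, m along the optical axis (not along the pixel's ray), 0 where there is no reading.
- camera_info(name): a dict with "camera_matrix" (3x3 intrinsics, pixels), "k1" (the pictures are not rectified: a ray, as slopes to the right and down, at radius r is drawn at 1 + k1 r^2 times it, then the intrinsics apply), "eye" and "attitude" of the camera in the world. Camera axes: x right, y up, looking along -z (the intrinsics and any distortion apply to the point x, -y, -z); pixel columns grow to the right and rows downward; lengths in m; the calibration is good to about 2 mm. A picture is of the moment at which its call begins. camera_info takes no time and is no camera call.
- hand_in(): hands the job in, once; it reports no verdict.
The state is a dict: "clock": time; "joint_pos": joint angles; "joint_velocities": joint speeds; "tau": joint torques, N m; "position": TCP position; "ee_rot": TCP orientation; "ft_force": force on the tool from outside, world axes, zero at the start; "torque": the same for the moment, N m; "grip_width": opening from 0.0 (shut) to 1.0 (fully open).
Only numpy, scipy, OpenCV 4.12 (cv2) and the standard library are available. Lean on these libraries where they do the work, as an engineer would, in place of code of your own. Each camera call takes 0.05 s, during which the arm holds its last target.

## Working session

There is one attempt and no reset: what is moved stays moved. The work goes in short steps, Python scripts to look and compute and a tool call to move; the robot and the scene stay as the last step left them, time stands still between calls to the robot, and variables do not carry over. Pictures are saved under pics/ and viewed, and the job is handed in when it is done.

Besides the shell and the picture viewer there is one more tool, called after "Emit:" as name(argument=value, ...), one argument or row to a line, values as JSON. move_arm: Moves the arm, as the interface text tells. Its arguments: {"type":"object","properties":{"motion":{"type":"string"},"grip":{"type":"number"},"force":{"type":"number"}},"required":["motion"]}

```bash
ls; mkdir -p pics; cat > h.py <<'E'
import numpy as np, cv2
from workcell import get_obs, camera, camera_info
from scipy.spatial.transform import Rotation as R
def info(n):
    i=camera_info(n); return i
def att(i):
    a=np.array(i['attitude'],float)
    return a if a.shape==(3,3) else R.from_quat(a).as_matrix()
def snap(n,name):
    p,d=camera(n); cv2.imwrite(f'pics/{name}.png',p[:,:,::-1]); np.savez(f'pics/{name}.npz',p=p,d=d); return p,d
def ray(n,u,v):
    i=info(n);K=np.array(i['camera_matrix']);k=i['k1']
    s=cv2.undistortPoints(np.array([[[u,v]]],float),K,np.array([k,0,0,0.])).ravel()
    return np.array(i['eye']),att(i)@np.array([s[0],-s[1],-1.])
def pix(n,d,u,v,w=1):
    u0,v0=int(round(u)),int(round(v)); q=d[v0-w:v0+w+1,u0-w:u0+w+1]; q=q[q>0]
    e,r=ray(n,u,v); return e+r*np.median(q)
def atz(n,u,v,z):
    e,r=ray(n,u,v); return e+r*(z-e[2])/r[2]
def proj(n,P):
    i=info(n);K=np.array(i['camera_matrix']);k=i['k1']
    c=att(i).T@(np.array(P)-np.array(i['eye'])); c=np.array([c[0],-c[1],-c[2]])
    return cv2.projectPoints(c[None,None],np.zeros(3),np.zeros(3),K,np.array([k,0,0,0.]))[0].ravel()
E
python3 - <<'E'
from h import *
for n in('side','top'): snap(n,n+'0'); print(camera_info(n))
print(get_obs())
E
```

```text
pics
{'camera_matrix': array([[572.776233  ,   0.        , 321.35335339],
       [  0.        , 572.776233  , 237.3695026 ],
       [  0.        ,   0.        ,   1.        ]]), 'k1': -0.01698557367402899, 'eye': array([-0.28759003, -0.88302911,  0.7803996 ]), 'attitude': array([ 0.48244705, -0.16903848, -0.30534111,  0.80339134])}
{'camera_matrix': array([[446.49930302,   0.        , 318.940303  ],
       [  0.        , 446.49930302, 244.91409643],
       [  0.        ,   0.        ,   1.        ]]), 'k1': -0.006476345550632153, 'eye': array([0.29833427, 0.02564155, 1.15520951]), 'attitude': array([-0.04210966,  0.06536446,  0.71340481, -0.69642505])}
{'clock': 0.1, 'joint_pos': array([-1.31460031,  0.3327743 , -0.06468339,  1.46084849,  0.02157031,
        1.34991255, -0.08850773]), 'joint_velocities': array([ 0.00085446, -0.00270205,  0.00035852,  0.00119246, -0.00037228,
        0.00129301,  0.00034793]), 'tau': array([ 1.99617076e-03, -6.26753139e+01,  4.92131012e-02, -3.92422986e+01,
        1.63209555e-02,  7.10622378e-03, -4.41663440e-05]), 'position': array([0.17190958, 0.60054293, 0.23062113]), 'ee_rot': array([-0.42594856,  0.56497082,  0.42539794,  0.56428042]), 'ft_force': array([-0.67225013,  1.00782502,  0.16268247]), 'torque': array([ 0.00288641, -0.00361315, -0.05807374]), 'grip_width': 1.0000223135770077}
```

View pics/side0.png

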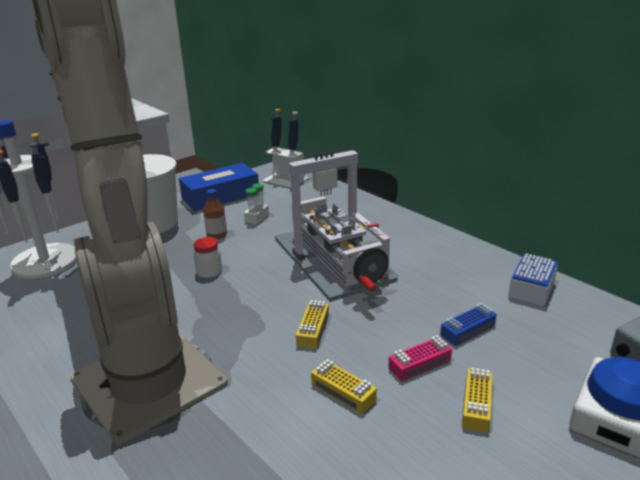

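View pics/top0.png

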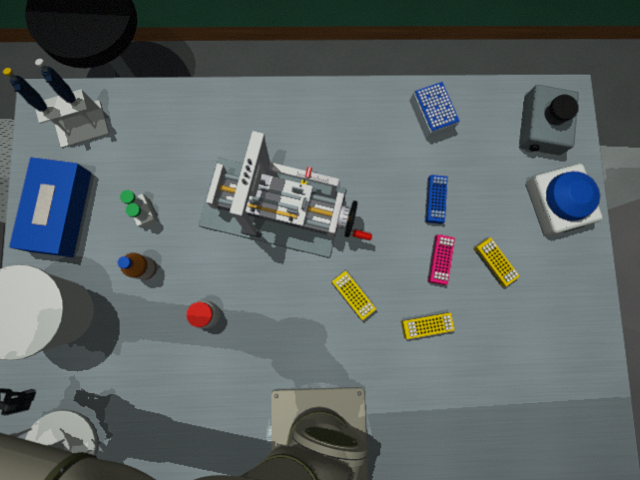

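```bash
python3 - <<'E'
from h import *
p=cv2.imread('pics/top0.png'); c=cv2.resize(p[115:275,195:395],None,fx=4,fy=4,interpolation=cv2.INTER_CUBIC)[:600]; cv2.imwrite('pics/top0c.png',c)
p=cv2.imread('pics/side0.png'); c=cv2.resize(p[145:295,265:405],None,fx=4,fy=4,interpolation=cv2.INTER_CUBIC); cv2.imwrite('pics/side0c.png',c)
d=np.load('pics/top0.npz')['d']
for n,(u,v) in dict(handle=(362,236),pink=(442,260),pinkA=(445,238),pinkB=(438,283),blue=(437,200),bench=(400,260),wheel=(350,217)).items(): print(n,pix('top',d,u,v).round(4))
d=np.load('pics/side0.npz')['d']
for n,(u,v) in dict(handle=(370,282),pink=(420,357),bench=(400,310),wheel=(371,265)).items(): print(n,pix('side',d,u,v).round(4))
E
```

```text
handle [ 0.4835 -0.1189  0.0751]
pink [ 0.4241 -0.3267  0.0342]
pinkA [ 0.4805 -0.3378  0.036 ]
pinkB [ 0.367  -0.3186  0.0138]
blue [ 0.5821 -0.3252  0.0316]
bench [ 0.4302 -0.2257  0.0025]
wheel [ 0.5199 -0.0851  0.1302]
handle [ 0.4874 -0.1281  0.0787]
pink [ 0.4193 -0.3356  0.0321]
bench [ 0.5388 -0.1757  0.0022]
wheel [ 0.5218 -0.0966  0.0949]
```

View pics/top0c.png

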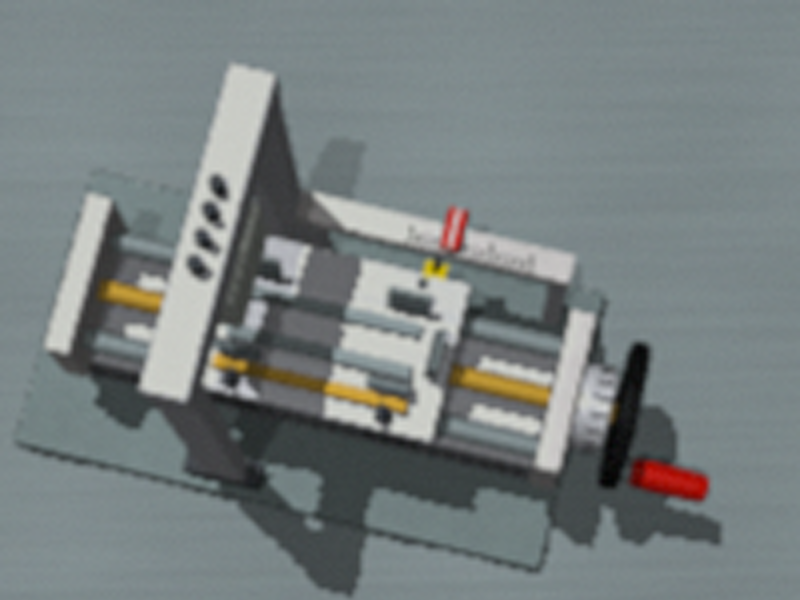

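View pics/side0c.png

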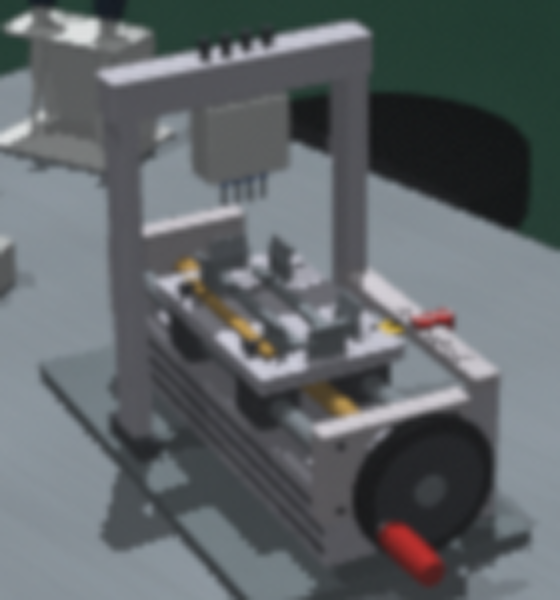

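```bash
python3 - <<'E'
from h import *
def T(u,v,z): return atz('top',195+u/4,115+v/4,z)
def yaw(a,b): w=b-a; return np.degrees(np.arctan2(w[1],w[0])), np.linalg.norm(w)
d=np.load('pics/top0.npz')['d']
def Z(u,v): return pix('top',d,195+u/4,115+v/4,0).round(4)
print('heights bar',Z(350,215),Z(500,245),'plate',Z(400,500),Z(100,430),'end plate',Z(570,400),Z(80,270),'cross',Z(255,75),Z(165,380),'table',Z(400,280),Z(460,300))
print('plate',yaw(T(540,572,0.006),T(18,442,.006)))
print('bar',yaw(T(577,258,.115),T(310,193,.115)))
print('cross',yaw(T(160,390,.273),T(250,70,.273)))
print('endpl',yaw(T(550,468,.115),T(582,310,.115)))
print('table',yaw(T(435,440,.115),T(468,285,.115)))
# wheel face plane from side camera
z=np.load('pics/side0.npz');p=z['p'].astype(int);d=z['d']
ys,xs=np.mgrid[245:290,345:395]
m=(p[245:290,345:395].sum(2)<130)&(d[245:290,345:395]>0)
P=np.array([pix('side',d,u,v,0) for u,v in zip(xs[m],ys[m])]); print(len(P))
for _ in range(6):
    c=P.mean(0); n=np.linalg.svd(P-c)[2][2]; r=(P-c)@n; k=abs(r)<max(.003,1.5*r.std()); 
    if k.all(): break
    P=P[k]
print(len(P),c,n,r.std(),np.degrees(np.arctan2(n[1],n[0])), P.min(0),P.max(0))
E
```

```text
heights bar [0.6469 0.0725 0.1109] [ 0.6249 -0.0178  0.116 ] plate [0.4867 0.0472 0.0163] [0.5376 0.2408 0.0119] end plate [ 0.5284 -0.0569  0.1162] [0.6133 0.2336 0.1171] cross [0.6692 0.1134 0.2723] [0.5076 0.1591 0.2745] table [0.6036 0.0429 0.1176] [0.5914 0.0072 0.1149]
plate (np.float64(74.61599856579204), np.float64(0.3498702678190564))
bar (np.float64(74.84938883766155), np.float64(0.16618038408104552))
cross (np.float64(-15.240167412005022), np.float64(0.17494470961440176))
endpl (np.float64(-13.045032900285449), np.float64(0.09867066480004683))
table (np.float64(-13.012410122445942), np.float64(0.0970481395123075))
748
615 [ 0.52373647 -0.0953144   0.09456217] [ 0.26468927  0.96432017 -0.0051189 ] 0.0014615392585855514 74.65130375181342 [ 0.48098676 -0.10814401  0.04631686] [ 0.56631388 -0.08182592  0.13474717]
```

```bash
cat >> h.py <<'E'
from scipy.optimize import least_squares
def redblob(p,box):
    u0,v0,u1,v1=box; q=p[v0:v1,u0:u1].astype(int)
    m=(q[...,0]>110)&(q[...,1]<60)&(q[...,2]<60)
    m=(q[...,0]>2.5*q[...,1])&(q[...,0]>60)
    n,l,s,c=cv2.connectedComponentsWithStats(m.astype(np.uint8))
    k=1+np.argmax(s[1:,4]); return c[k]+[u0,v0],s[k,4]
def tri(a,b):
    f=lambda X:np.r_[proj('side',X)-a,proj('top',X)-b]
    r=least_squares(f,[.5,-.1,.1]); return r.x,r.fun
E
python3 - <<'E'
from h import *
ps=np.load('pics/side0.npz')['p'];pt=np.load('pics/top0.npz')['p']
a,n1=redblob(ps,(350,268,390,300)); b,n2=redblob(pt,(345,225,385,248)); print(a,n1,b,n2)
X,f=tri(a,b); print('handle',X.round(4),f.round(2))
O=np.array([.5237,-.0953]); th=np.radians(74.8); xs=np.array([np.cos(th),np.sin(th)]); ys=np.array([-xs[1],xs[0]])
print('in stand',(X[:2]-O)@xs,(X[:2]-O)@ys,X[2], 'rad',np.hypot((X[:2]-O)@ys,X[2]-.085))
# mark/pointer
X2,f2=tri(np.array([265+435/4,145+320/4]),np.array([195+455/4,115+230/4])); print('mark blk',X2,f2,(X2[:2]-O)@xs,(X2[:2]-O)@ys)
X2,f2=tri(np.array([265+393/4,145+326/4]),np.array([195+435/4,115+270/4])); print('pointer',X2,f2,(X2[:2]-O)@xs,(X2[:2]-O)@ys)
# pink
for n,p,box in(('top',pt,(400,220,480,300)),('side',ps,(370,320,470,390))):
    u0,v0,u1,v1=box;q=p[v0:v1,u0:u1].astype(int);m=(q[...,0]>90)&(q[...,1]<80)&(q[...,2]>1.2*q[...,1]+10)
    yy,xx=np.nonzero(m);print(n,xx.min()+u0,xx.max()+u0,yy.min()+v0,yy.max()+v0,m.sum())
def up(n,p,x0,y0,x1,y1,f,name):
    cv2.imwrite('pics/'+name,cv2.resize(p[y0:y1,x0:x1,::-1],None,fx=f,fy=f,interpolation=cv2.INTER_CUBIC))
up('top',pt,405,165,485,295,4,'pinkt.png'); up('side',ps,350,295,510,395,5,'pinks.png')
E
```

```text
[367.25210084 282.12605042] 119 [361.5859375 234.515625 ] 128
handle [ 0.4879 -0.1185  0.0735] [-0.16  0.04  0.11 -0.15]
in stand -0.031813661929225065 0.02849138757284123 0.07348480040740368 rad 0.030730424459860333
mark blk [0.63499717 0.00847874 0.1181591 ] [-0.49832853  0.13876277  0.29105879 -0.40074506] 0.12932910816240617 -0.08019394183060417
pointer [0.61038583 0.02102673 0.11796754] [-0.52248097  0.13623392  0.30131272 -0.42082305] 0.13498530544865922 -0.05315364793734754
top 428 454 235 284 658
side 389 451 341 370 757
```

View pics/pinkt.png

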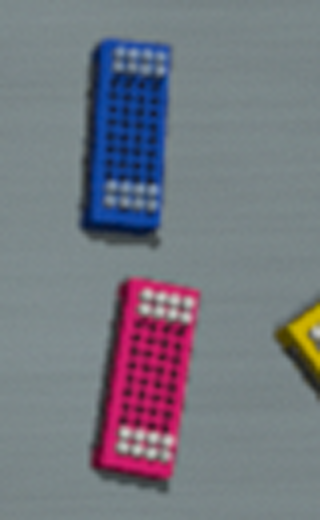

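View pics/pinks.png

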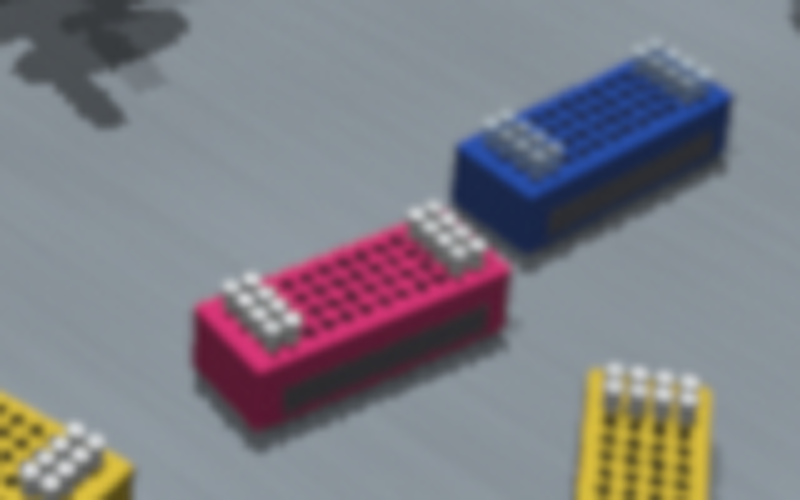

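```bash
python3 - <<'E'
from h import *
M=R.from_quat(get_obs()['ee_rot']).as_matrix();print(M.round(3)); print('jaw angle',np.degrees(np.arctan2(M[1,2],M[0,2])))
# pink corners on top plane z=.032 from the top view crop(4x, origin 405,165); side crop(5x,350,295)
for n,f,o,pts in(('top',4,(405,165),[(125,278),(200,290),(174,478),(95,466)]),('side',5,(350,295),[(197,312),(262,375),(510,265),(432,215)])):
    P=np.array([atz(n,o[0]+u/f,o[1]+v/f,.032 if n=='side' else .032) for u,v in pts]); print(n,P.round(4).tolist(), P.mean(0).round(4))
E
```

```text
[[-0.    -0.961  0.275]
 [-0.001  0.275  0.961]
 [-1.    -0.    -0.001]]
jaw angle 74.02553763278613
top [[0.4907, -0.3169, 0.032], [0.4819, -0.3652, 0.032], [0.3615, -0.3397, 0.032], [0.3703, -0.2897, 0.032]] [ 0.4261 -0.3279  0.032 ]
side [[0.3742, -0.2959, 0.032], [0.3659, -0.3376, 0.032], [0.4874, -0.3608, 0.032], [0.4893, -0.3195, 0.032]] [ 0.4292 -0.3285  0.032 ]
```

Emit:
move_arm(
  motion="0.028 -0.031 0.04 -0.15; 0.058 -0.08 0.07 -0.3; 0.093 -0.125 0.1 -0.45; 0.123 -0.17 0.11 -0.6; 0.153 -0.22 0.12 -0.75; 0.178 -0.27 0.12 -0.9; 0.203 -0.32 0.12 -1.05; 0.223 -0.375 0.12 -1.2; 0.243 -0.43 0.12 -1.35; 0.258 -0.485 0.12 -1.5",
  grip=0.6,
)

```text
clock: 1.35
position: [0.4303, 0.1138, 0.3511]
ee_rot: [0.075, 0.703, -0.075, 0.703]
ft_force: [0.6, 0.2, -0.3]
grip_width: 0.6
```

Emit:
move_arm(
  motion="0.012 -0.055 0 -0.03; 0.025 -0.11 -0.02 -0.057; 0.038 -0.165 -0.06 -0.057; 0.048 -0.22 -0.11 -0.057; 0.0525 -0.253 -0.16 -0.057; 0.0525 -0.253 -0.19 -0.057; 0.0525 -0.253 -0.19 -0.057",
)

```text
clock: 2.22
position: [0.4803, -0.1376, 0.159]
ee_rot: [0.094, 0.703, -0.095, 0.699]
ft_force: [-0.2, -0.1, 1.6]
grip_width: 0.595
```

```bash
python3 - <<'E'
from h import *
a,_=snap('side','s1');b,_=snap('top','t1')
A=cv2.resize(a[180:320,290:450,::-1],(400,350)); B=cv2.resize(b[170:310,290:450,::-1],(400,350)); cv2.imwrite('pics/c1.png',np.hstack([A,B]))
E
```

```text
(no output)
```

View pics/c1.png

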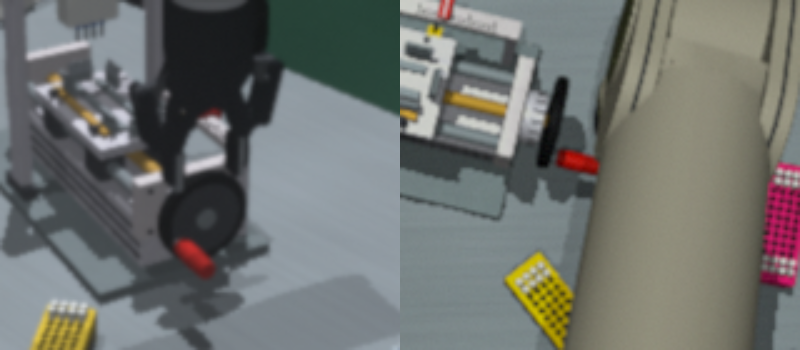

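Emit:
move_arm(
  motion="0 0 -0.035 0; 0 0 -0.07 0; 0 0 -0.1 0; 0 0 -0.109 0; 0 0 -0.109 0; 0 0 -0.109 0",
)

```text
clock: 3.08
position: [0.4837, -0.137, 0.0539]
ee_rot: [0.093, 0.7, -0.093, 0.702]
ft_force: [-0.5, -1.0, 0.3]
grip_width: 0.598
```

Emit:
move_arm(
  motion="0 0 0 0; 0 0 0 0; 0 0 0 0; 0 0 0 0",
  grip=0.1,
  force=25,
)

```text
clock: 3.58
position: [0.4834, -0.1373, 0.0529]
ee_rot: [0.093, 0.7, -0.093, 0.702]
ft_force: [4.1, 0.0, 3.1]
grip_width: 0.198
```

```bash
python3 - <<'E'
from h import *
a,_=snap('side','s2');b,_=snap('top','t2')
A=cv2.resize(a[180:320,290:450,::-1],(640,560)); cv2.imwrite('pics/c2.png',A)
o=get_obs();print(o['position'],o['ft_force'],o['grip_width'])
E
```

```text
[ 0.48338012 -0.13722414  0.05280039] [ 4.61196549 -0.29634928  3.04933328] 0.1965018984665977
```

View pics/c2.png

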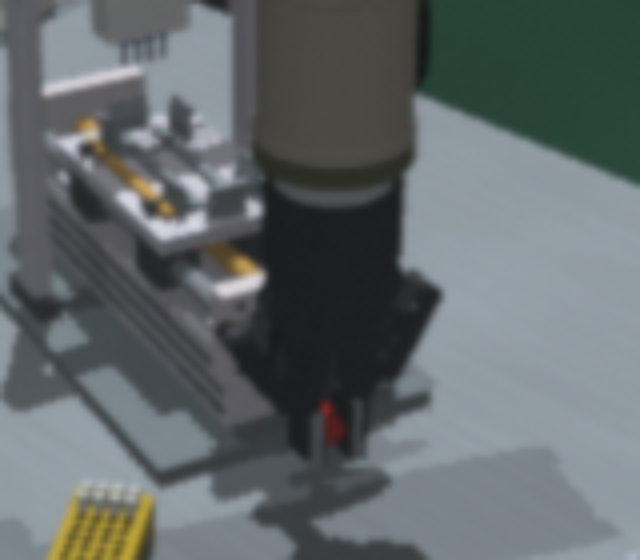

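```bash
cat >> h.py <<'E'
def arc(p0,p1,n,r=.034,th=74.8):
    t=np.radians(th);y=np.array([-np.sin(t),np.cos(t)]);a=np.radians(p0);o=[]
    for k in range(1,n+1):
        p=np.radians(p0+(p1-p0)*k/n);c=r*(np.cos(p)-np.cos(a));o.append('%.4f %.4f %.4f 0'%(c*y[0],c*y[1],r*(np.sin(p)-np.sin(a))))
    print('; '.join(o))
E
python3 -c "
from h import *
arc(-25,-145,5);arc(-145,-265,5)"
```

```text
0.0082 -0.0022 -0.0113 0; 0.0201 -0.0055 -0.0181 0; 0.0337 -0.0092 -0.0194 0; 0.0466 -0.0127 -0.0148 0; 0.0566 -0.0154 -0.0051 0
0.0053 -0.0014 0.0130 0; 0.0051 -0.0014 0.0271 0; -0.0007 0.0002 0.0400 0; -0.0110 0.0030 0.0492 0; -0.0240 0.0065 0.0534 0
```

Emit:
move_arm(
  motion="0.008 -0.002 -0.011 0; 0.02 -0.0055 -0.018 0; 0.0335 -0.009 -0.0195 0",
)

```text
clock: 4.05
position: [0.5168, -0.1461, 0.0335]
ee_rot: [0.094, 0.701, -0.093, 0.701]
ft_force: [-4.6, 3.1, 24.6]
grip_width: 0.19
```

Emit:
move_arm(
  motion="0.013 -0.0035 0.0045 0; 0.023 -0.006 0.0145 0; 0.023 -0.006 0.0145 0",
)

```text
clock: 4.42
position: [0.5385, -0.152, 0.0473]
ee_rot: [0.093, 0.701, -0.093, 0.7]
ft_force: [-2.2, 1.0, 2.4]
grip_width: 0.193
```

Emit:
move_arm(
  motion="0.005 -0.0015 0.013 0; 0.005 -0.0015 0.027 0; -0.0005 0 0.04 0; -0.011 0.003 0.049 0; -0.024 0.0065 0.0535 0",
)

```text
clock: 5.05
position: [0.5162, -0.146, 0.1024]
ee_rot: [0.093, 0.699, -0.094, 0.702]
ft_force: [3.4, -0.2, 0.3]
grip_width: 0.191
```

```bash
python3 - <<'E'
from h import *
a,_=snap('side','s3');b,_=snap('top','t3')
A=cv2.resize(a[180:320,290:450,::-1],(400,350)); B=cv2.resize(b[130:270,210:370,::-1],(400,350)); cv2.imwrite('pics/c3.png',np.hstack([A,B]))
arc(-265,-475,7)
E
```

```text
-0.0167 0.0045 -0.0031 0; -0.0297 0.0081 -0.0144 0; -0.0355 0.0097 -0.0309 0; -0.0326 0.0089 -0.0482 0; -0.0217 0.0059 -0.0617 0; -0.0057 0.0016 -0.0677 0; 0.0110 -0.0030 -0.0647 0
```

View pics/c3.png

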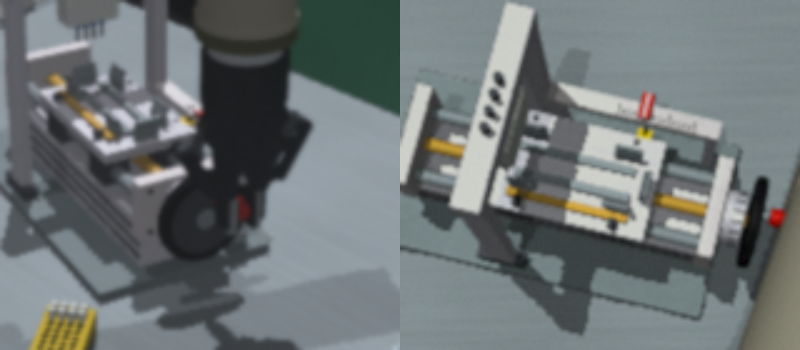

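```bash
python3 - <<'E'
from h import *
arc(-265,-565,10);arc(-565,-865,10);arc(-865,-985,4)
E
```

```text
-0.0167 0.0045 -0.0031 0; -0.0297 0.0081 -0.0144 0; -0.0355 0.0097 -0.0309 0; -0.0326 0.0089 -0.0482 0; -0.0217 0.0059 -0.0617 0; -0.0057 0.0016 -0.0677 0; 0.0110 -0.0030 -0.0647 0; 0.0240 -0.0065 -0.0534 0; 0.0298 -0.0081 -0.0368 0; 0.0269 -0.0073 -0.0195 0
-0.0109 0.0030 0.0135 0; -0.0269 0.0073 0.0195 0; -0.0436 0.0118 0.0164 0; -0.0566 0.0154 0.0051 0; -0.0624 0.0170 -0.0114 0; -0.0595 0.0162 -0.0287 0; -0.0486 0.0132 -0.0422 0; -0.0326 0.0089 -0.0482 0; -0.0159 0.0043 -0.0452 0; -0.0029 0.0008 -0.0339 0
0.0058 -0.0016 0.0165 0; 0.0029 -0.0008 0.0339 0; -0.0081 0.0022 0.0474 0; -0.0240 0.0065 0.0534 0
```

Emit:
move_arm(
  motion="-0.0165 0.0045 -0.003 0; -0.0295 0.008 -0.0145 0; -0.0355 0.0095 -0.031 0; -0.0325 0.009 -0.048 0; -0.0215 0.006 -0.0615 0; -0.0055 0.0015 -0.0675 0",
)

```text
clock: 5.9
position: [0.511, -0.1445, 0.0332]
ee_rot: [0.093, 0.7, -0.093, 0.702]
ft_force: [-0.9, 1.4, 26.8]
grip_width: 0.192
```

Emit:
move_arm(
  motion="0.0165 -0.0045 0.003 0; 0.0295 -0.008 0.0145 0; 0.0355 -0.0095 0.031 0; 0.0325 -0.009 0.048 0",
)

```text
clock: 6.4
position: [0.5431, -0.1533, 0.0819]
ee_rot: [0.093, 0.7, -0.094, 0.702]
ft_force: [1.8, 2.6, -3.1]
grip_width: 0.197
```

Emit:
move_arm(
  motion="-0.011 0.003 0.0135 0; -0.027 0.0075 0.0195 0; -0.0435 0.012 0.0165 0; -0.0565 0.0155 0.005 0; -0.0625 0.017 -0.0115 0; -0.0595 0.016 -0.0285 0; -0.0485 0.013 -0.041 0; -0.0325 0.009 -0.0465 0; -0.016 0.0045 -0.044 0; -0.003 0.001 -0.034 0",
)

```text
clock: 7.65
position: [0.5379, -0.1518, 0.0459]
ee_rot: [0.093, 0.702, -0.093, 0.699]
ft_force: [-8.2, 2.6, 5.7]
grip_width: 0.191
```

```bash
python3 - <<'E'
from h import *
b,_=snap('top','t4')
cv2.imwrite('pics/c4.png',cv2.resize(b[130:270,210:370,::-1],(800,700))[:600])
E
```

```text
(no output)
```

View pics/c4.png

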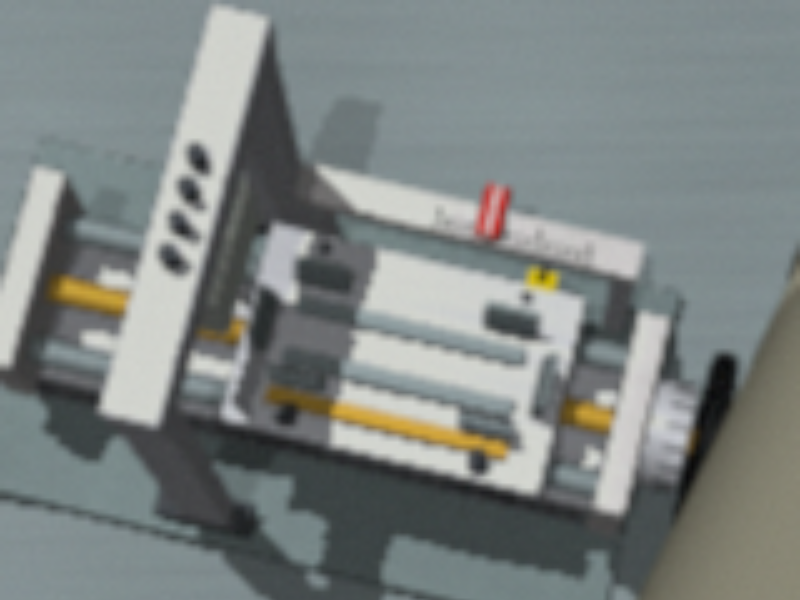

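Emit:
move_arm(
  motion="0.006 -0.0015 0.0165 0; 0.003 -0.001 0.034 0; -0.008 0.002 0.0475 0; -0.024 0.0065 0.0535 0; -0.024 0.0065 0.0535 0",
)

```text
clock: 8.32
position: [0.5153, -0.1458, 0.1019]
ee_rot: [0.094, 0.7, -0.093, 0.702]
ft_force: [0.7, -3.1, 9.9]
grip_width: 0.195
```

Emit:
move_arm(
  motion="0 0 0 0; 0 0 0 0; 0 0 0 0",
  grip=0.6,
)

```text
clock: 8.7
position: [0.5148, -0.1456, 0.1004]
ee_rot: [0.093, 0.701, -0.093, 0.701]
ft_force: [0.6, -0.7, -0.3]
grip_width: 0.601
```

```bash
python3 - <<'E'
from h import *
o=get_obs();print(o['position'],o['ft_force'],o['grip_width'])
b,_=snap('top','t5')
cv2.imwrite('pics/c5.png',cv2.resize(b[130:250,210:370,::-1],(800,600)))
E
```

```text
[ 0.51475118 -0.14555533  0.10039891] [ 0.57635705 -0.71638171 -0.26079809] 0.6012022487906966
```

View pics/c5.png

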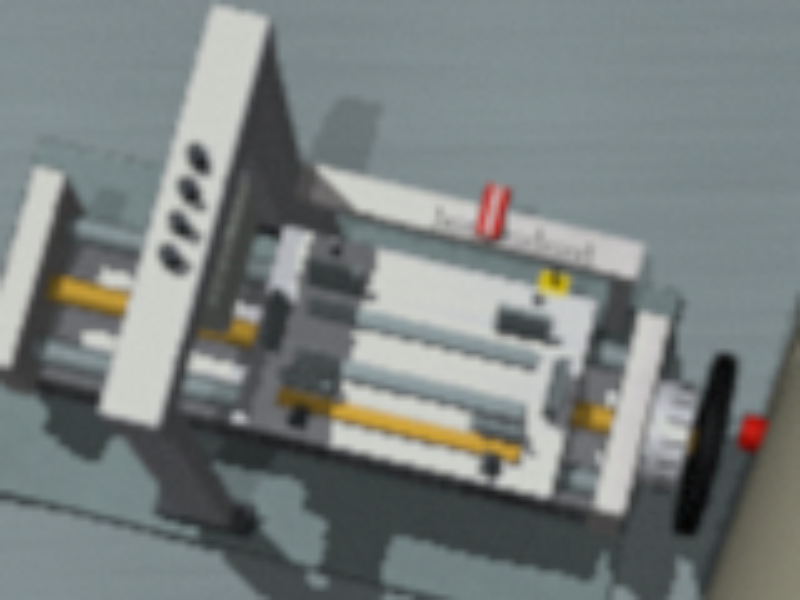

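Emit:
move_arm(
  motion="0 0 0.05 0; 0 -0.01 0.1 -0.12; -0.015 -0.04 0.12 -0.3; -0.03 -0.07 0.12 -0.48; -0.045 -0.1 0.12 -0.66; -0.06 -0.125 0.12 -0.84; -0.07 -0.15 0.12 -1.02; -0.08 -0.17 0.12 -1.2; -0.087 -0.1825 0.1 -1.36; -0.087 -0.1825 0.06 -1.511",
  grip=0.85,
)

```text
clock: 10.0
position: [0.4281, -0.3297, 0.1612]
ee_rot: [0.55, 0.443, -0.55, 0.445]
ft_force: [1.2, 1.0, 0.3]
grip_width: 0.849
```

```bash
python3 - <<'E'
from h import *
o=get_obs();M=R.from_quat(o['ee_rot']).as_matrix();print(o['position'],np.degrees(np.arctan2(M[1,2],M[0,2])),o['joint_pos'])
a,_=snap('side','s6');b,_=snap('top','t6')
cv2.imwrite('pics/c6a.png',cv2.resize(a[145:295,265:405,::-1],None,fx=4,fy=4,interpolation=cv2.INTER_CUBIC))
cv2.imwrite('pics/c6b.png',cv2.resize(a[290:400,360:500,::-1],None,fx=5,fy=5,interpolation=cv2.INTER_CUBIC))
cv2.imwrite('pics/c6c.png',cv2.resize(b[150:245,240:360,::-1],None,fx=6,fy=6,interpolation=cv2.INTER_CUBIC))
E
```

```text
[ 0.42809848 -0.32974005  0.16117741] -102.14529737920785 [-0.36470313  0.34008072  1.12404034  1.82352096 -0.33160238  1.18333345
 -0.91837812]
```

View pics/c6a.png

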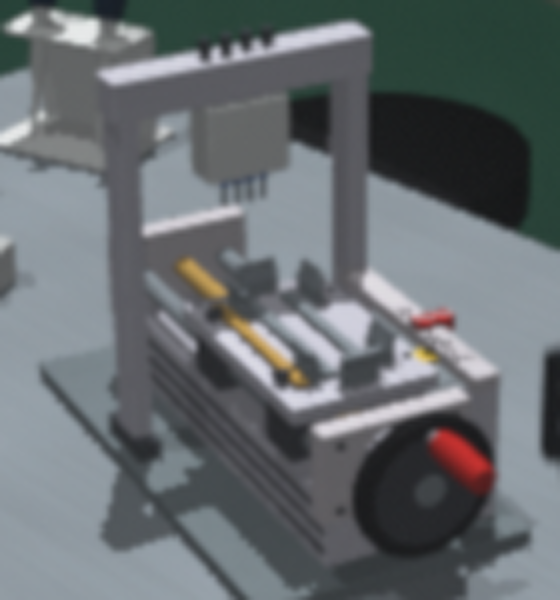

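View pics/c6b.png

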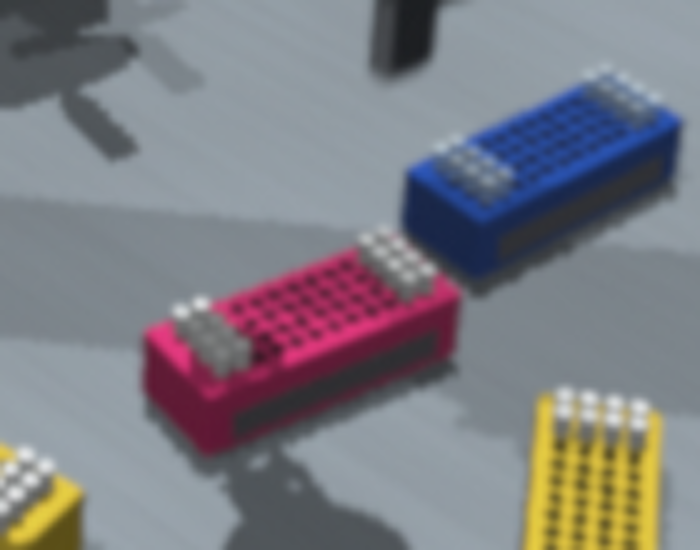

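View pics/c6c.png

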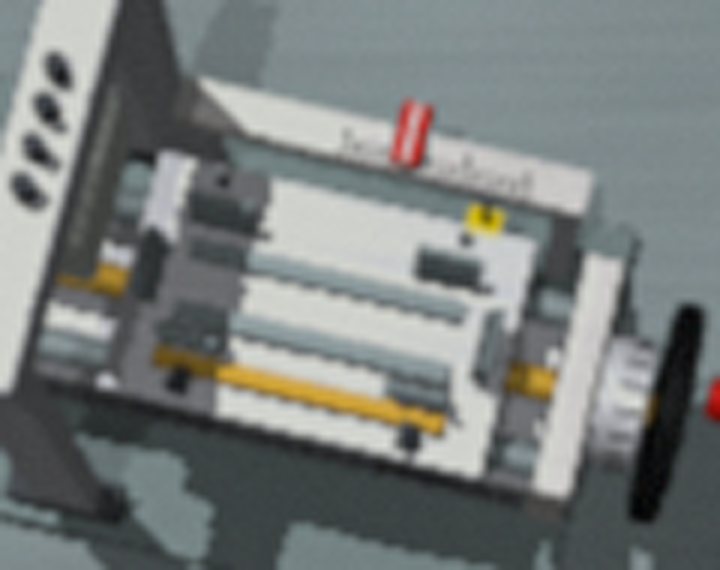

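Emit:
move_arm(
  motion="0 0 -0.05 0; 0 0 -0.1 0; 0 0 -0.14 0; 0 0 -0.1535 0; 0 0 -0.1535 0",
)

```text
clock: 10.72
position: [0.4284, -0.3284, 0.0082]
ee_rot: [-0.548, -0.447, 0.548, -0.447]
ft_force: [-0.3, 0.3, 0.8]
grip_width: 0.85
```

Emit:
move_arm(
  motion="0 0 0 0; 0 0 0 0; 0 0 0 0; 0 0 0 0; 0 0 0.02 0; 0 0 0.06 0; 0 0 0.06 0",
  grip=0.3,
  force=50,
)

```text
clock: 11.6
position: [0.4295, -0.3294, 0.071]
ee_rot: [0.55, 0.444, -0.548, 0.448]
ft_force: [-0.4, 0.5, -2.9]
grip_width: 0.53
```

```bash
python3 - <<'E'
from h import *
o=get_obs();M=R.from_quat(o['ee_rot']).as_matrix();print(o['position'],np.degrees(np.arctan2(M[1,2],M[0,2])),o['joint_pos'],o['ft_force'],o['grip_width'])
a,_=snap('side','s7')
cv2.imwrite('pics/c7.png',cv2.resize(a[240:400,340:500,::-1],None,fx=3.7,fy=3.7,interpolation=cv2.INTER_CUBIC))
E
```

```text
[ 0.42951963 -0.32937956  0.07095745] -101.76340294479175 [-0.25831842  0.46569787  1.01334737  1.9058782  -0.46513153  1.02155657
 -0.81868524] [-0.38548758  0.54115364 -2.93946098] 0.5301063586411612
```

View pics/c7.png

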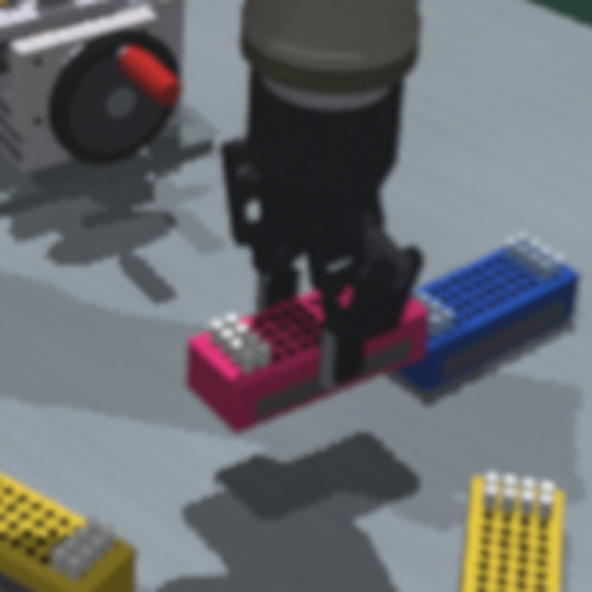

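```bash
python3 - <<'E'
from h import *
a=np.load('pics/s6.npz')['p'];b=np.load('pics/t6.npz')['p']
cv2.imwrite('pics/z1.png',cv2.resize(a[200:250,298:380,::-1],None,fx=9,fy=9,interpolation=cv2.INTER_CUBIC))
cv2.imwrite('pics/z2.png',cv2.resize(b[172:230,258:332,::-1],None,fx=10,fy=10,interpolation=cv2.INTER_CUBIC))
E
```

```text
(no output)
```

View pics/z1.png

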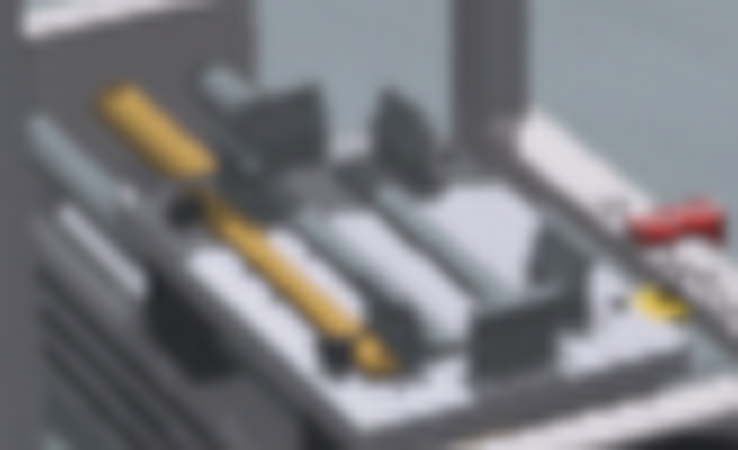

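View pics/z2.png

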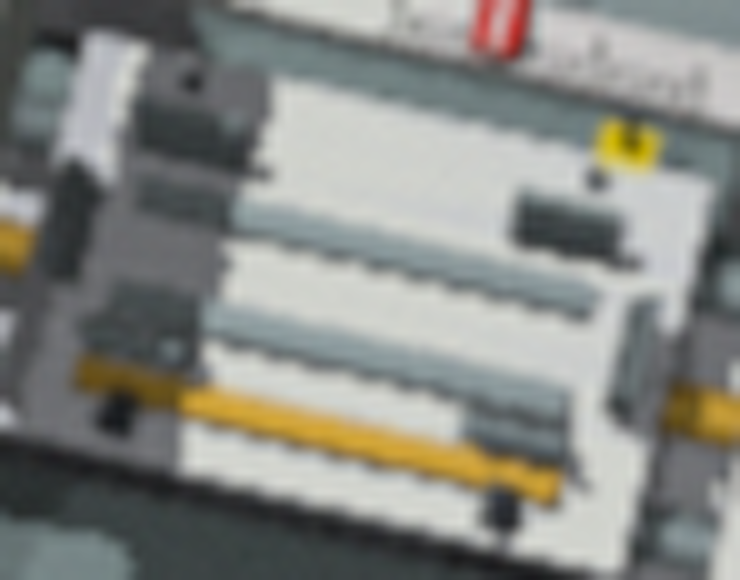

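```bash
cat >> h.py <<'E'
def overlay(imgs,N,name,th=74.8,bz=0.0):
    t=np.radians(th);X=np.array([np.cos(t),np.sin(t),0]);Y=np.array([-np.sin(t),np.cos(t),0]);N=np.array(N)
    W=lambda x,y,z:N+X*x+Y*y+np.array([0,0,z])
    seg=[]
    for s in(1,-1):
        for (xx,z,c) in((.0645,.0,(0,255,0)),(.069,.018,(0,0,255))):
            seg.append((W(s*xx,-.012,z),W(s*xx,.012,z),c))
    for (y,z,c) in((-.023,.0,(0,255,0)),(-.0275,.018,(0,0,255)),(.021,.0,(0,255,0)),(.0255,.018,(0,0,255))):
        seg.append((W(-.06,y,z),W(.06,y,z),c))
    out=[]
    for n,im,(x0,y0,x1,y1),f in imgs:
        q=cv2.resize(im[y0:y1,x0:x1,::-1],None,fx=f,fy=f,interpolation=cv2.INTER_CUBIC).copy()
        for a,b,c in seg:
            A,B=[tuple(int(v) for v in ((proj(n,p)-[x0,y0]+.5)*f-.5)) for p in(a,b)]
            cv2.line(q,A,B,c,1)
        out.append(q)
    h=min(o.shape[0] for o in out)
    for k,o in enumerate(out): cv2.imwrite(f'pics/{name}{k}.png',o)
E
python3 - <<'E'
from h import *
a=np.load('pics/s6.npz')['p'];b=np.load('pics/t6.npz')['p']
def T(u,v,z): return atz('top',258+(u+.5)/10-.5,172+(v+.5)/10-.5,z)
# parallels' mid line
O=np.array([.5245,-.0965]);t=np.radians(74.8);X=np.array([np.cos(t),np.sin(t)]);Y=np.array([-X[1],X[0]])
for nm,u,v,z in(('up.u',235,200,.12),('up.u',600,285,.12),('up.l',230,230,.12),('lo.u',210,305,.12),('lo.u',570,388,.12),('lo.l',205,338,.12),('postL',195,130,.138),('postR',570,210,.138),('jawL',140,310,.138),('jawR',520,430,.138),('stopL',65,220,.138),('stopR',635,358,.138),('ptr',628,150,.115),('markend',497,50,.115)):
    P=T(u,v,z)[:2]; print(nm,P.round(4),((P-O)@X*1e3).round(1),((P-O)@Y*1e3).round(1))
N=np.array([*(O+X*.16),.120]);print(N)
E
```

```text
up.u [0.5874 0.0763] 183.3 -15.3
up.u [ 0.5649 -0.0102] 93.9 -16.4
up.l [0.58   0.0776] 182.6 -7.9
lo.u [0.5618 0.0826] 182.6 11.0
lo.u [ 0.5399 -0.0024] 94.9 9.8
lo.l [0.5537 0.0839] 181.8 19.1
postL [0.5995 0.0846] 194.4 -24.8
postR [ 0.5785 -0.003 ] 104.4 -27.6
jawL [0.5563 0.0979] 196.0 20.3
jawR [0.5259 0.01  ] 103.1 26.5
stopL [0.5782 0.1152] 218.4 3.7
stopR [ 0.5426 -0.0173] 81.2 3.3
ptr [ 0.5995 -0.018 ] 95.5 -51.8
markend [0.6249 0.013 ] 132.0 -68.2
[0.56645027 0.05790264 0.12      ]
```

```bash
python3 - <<'E'
from h import *
a=np.load('pics/s6.npz')['p'];b=np.load('pics/t6.npz')['p']
O=np.array([.5245,-.0965]);t=np.radians(74.8);X=np.array([np.cos(t),np.sin(t)]);Y=np.array([-X[1],X[0]])
N=np.array([*(O+X*.1497+Y*.0015),.120]);print(N)
overlay([('side',a,(298,200,380,250),9),('top',b,(250,170,332,230),9)],N,'ov')
E
```

```text
[0.5623022  0.04835625 0.12      ]
```

View pics/ov0.png

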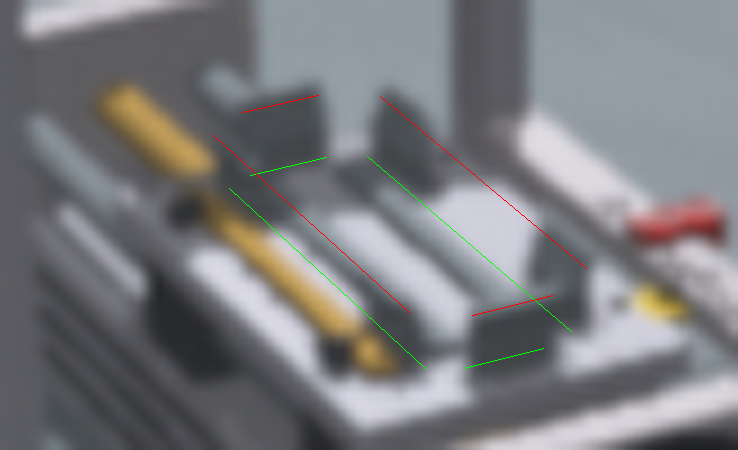

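View pics/ov1.png

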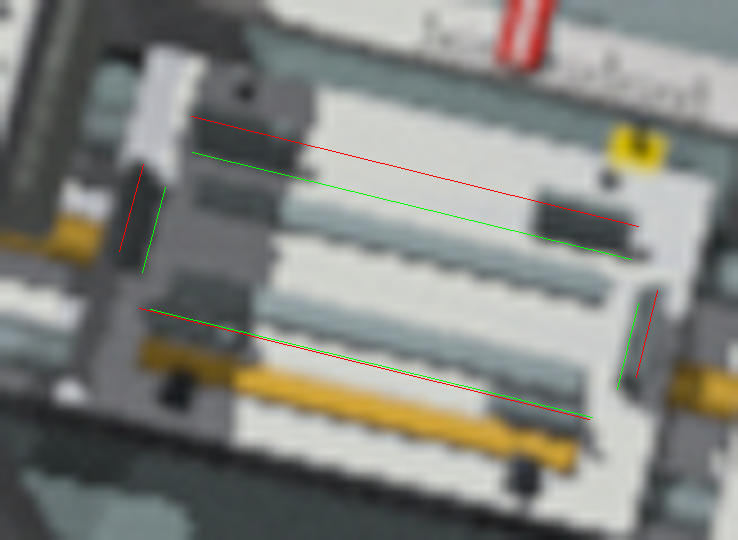

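```bash
python3 - <<'E'
from h import *
a=np.load('pics/s7.npz')['p']
q=cv2.resize(a[300:370,385:465,::-1],None,fx=9,fy=9,interpolation=cv2.INTER_CUBIC)
def draw(T,ang,c,zb):
    t=np.radians(ang);X=np.array([np.cos(t),np.sin(t),0]);Y=np.array([-X[1],X[0],0])
    for z in(0,.032):
        P=[T+X*sx*.062+Y*sy*.023+[0,0,zb+z] for sx,sy in((1,1),(1,-1),(-1,-1),(-1,1))]
        Q=np.array([(proj('side',p)-[385,300]+.5)*9-.5 for p in P]).astype(int)
        cv2.polylines(q,[Q],True,c,1)
draw(np.array([.4295,-.3294,0]),-11.8,(0,255,0),.063)
cv2.imwrite('pics/z7.png',q)
E
```

```text
(no output)
```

View pics/z7.png

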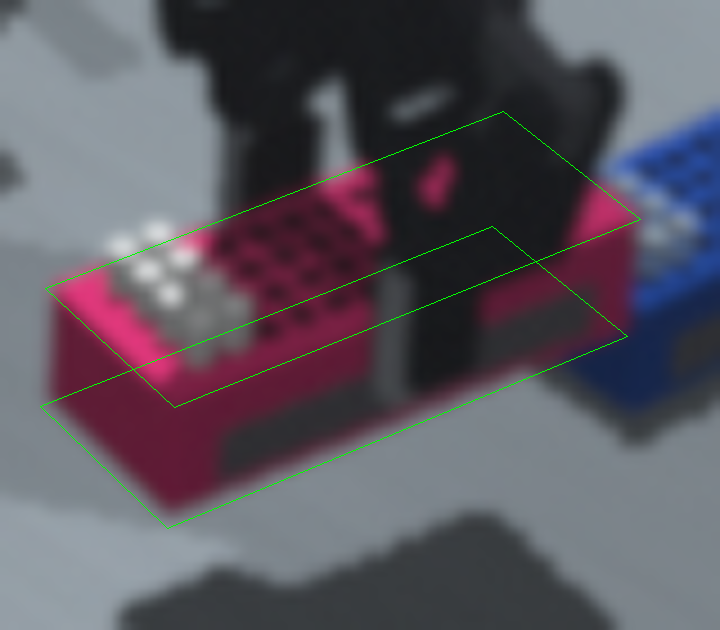

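Emit:
move_arm(
  motion="0 0.01 0.05 0.1; 0.005 0.03 0.1 0.25; 0.015 0.06 0.118 0.41; 0.03 0.09 0.118 0.57; 0.045 0.12 0.118 0.73; 0.06 0.15 0.118 0.89; 0.075 0.18 0.118 1.05; 0.09 0.21 0.118 1.21; 0.1 0.24 0.118 1.37; 0.112 0.268 0.118 1.511",
)

```text
clock: 12.9
position: [0.5396, -0.059, 0.1848]
ee_rot: [0.092, 0.702, -0.092, 0.701]
ft_force: [0.1, -0.6, -1.7]
grip_width: 0.529
```

Emit:
move_arm(
  motion="0.008 0.04 0 0; 0.016 0.08 -0.01 0; 0.0223 0.1084 -0.02 0; 0.0223 0.1084 -0.02 0; 0.0223 0.1084 -0.02 0",
)

```text
clock: 13.52
position: [0.5621, 0.0472, 0.1651]
ee_rot: [0.093, 0.701, -0.094, 0.701]
ft_force: [-0.0, -0.9, -2.5]
grip_width: 0.528
```

```bash
python3 - <<'E'
from h import *
o=get_obs();M=R.from_quat(o['ee_rot']).as_matrix();print(o['position'],np.degrees(np.arctan2(M[1,2],M[0,2])),o['joint_pos'],o['ft_force'],o['grip_width'])
a,_=snap('side','s8');b,_=snap('top','t8')
N=np.array([.5623,.0484,.12])
overlay([('side',a,(298,180,380,250),9),('top',b,(240,160,340,240),8)],N,'pl')
E
```

```text
[0.56209575 0.04719314 0.16506617] -15.240471599365135 [-0.77355296  0.28884041  0.72256055  1.74484663 -0.20366068  1.18533966
 -0.2603121 ] [-0.01996493 -0.93282853 -2.48802803] 0.5281024233646309
```

View pics/pl0.png

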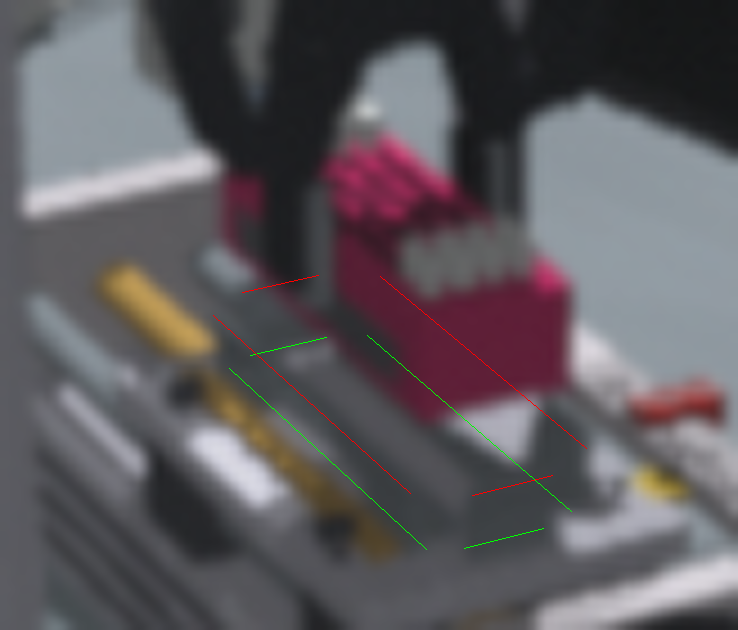

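View pics/pl1.png

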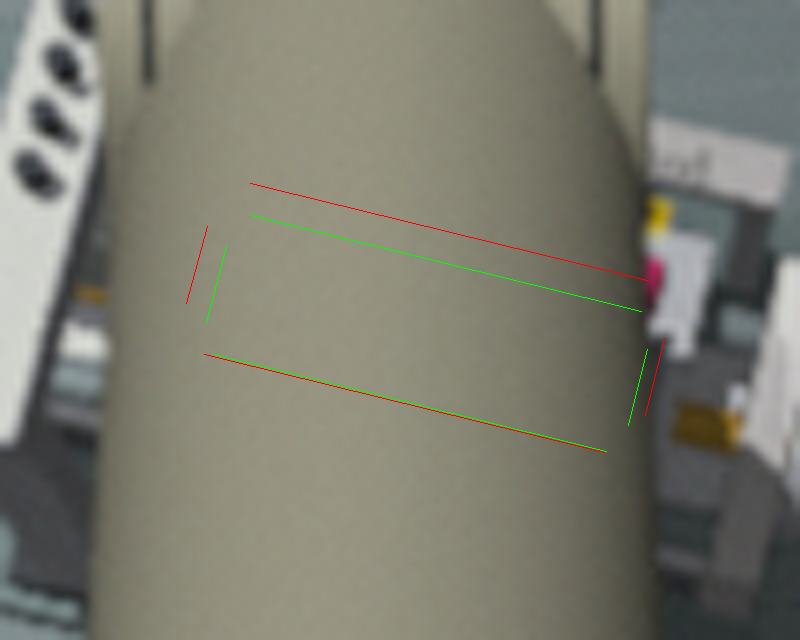

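```bash
python3 - <<'E'
from h import *
t=np.radians(74.8);X=np.array([np.cos(t),np.sin(t)]);Y=np.array([-X[1],X[0]]);N=np.array([.5623,.0484])
for nm,u,v,z in(('bl',425,417,.157),('br',568,378,.157),('tr',570,290,.189)):
  for dz in(0,.002):
    P=atz('side',298+(u+.5)/9-.5,180+(v+.5)/9-.5,z+dz)[:2];print(nm,dz,((P-N)@X*1e3).round(1),((P-N)@Y*1e3).round(1))
E
```

```text
bl 0 -55.8 18.9
bl 0.002 -59.2 20.7
br 0 -53.8 -25.0
br 0.002 -57.2 -23.1
tr 0 -64.6 -19.3
tr 0.002 -68.2 -17.2
```

Emit:
move_arm(
  motion="0 0.001 -0.01 0; 0 0.001 -0.02 0; 0 0.001 -0.026 0; 0 0.001 -0.026 0",
)

```text
clock: 14.12
position: [0.5624, 0.049, 0.1389]
ee_rot: [0.093, 0.701, -0.094, 0.701]
ft_force: [3.3, -0.2, -2.5]
grip_width: 0.525
```

Emit:
move_arm(
  motion="0 0 -0.003 0; 0 0 -0.006 0; 0 0 -0.006 0",
)

```text
clock: 14.5
position: [0.5623, 0.0493, 0.1331]
ee_rot: [0.093, 0.701, -0.093, 0.701]
ft_force: [3.9, -0.0, -1.9]
grip_width: 0.532
```

Emit:
move_arm(
  motion="0 0 -0.002 0; 0 0 -0.004 0; 0 0 -0.004 0",
)

```text
clock: 14.88
position: [0.5623, 0.0493, 0.1292]
ee_rot: [0.093, 0.701, -0.093, 0.701]
ft_force: [3.7, -1.0, -1.8]
grip_width: 0.525
```

Emit:
move_arm(
  motion="0 0 -0.001 0; 0 0 -0.0015 0; 0 0 -0.0015 0",
)

```text
clock: 15.25
position: [0.5624, 0.0493, 0.1292]
ee_rot: [0.094, 0.701, -0.093, 0.701]
ft_force: [-3.4, -1.7, 14.3]
grip_width: 0.53
```

```bash
python3 - <<'E'
from h import *
a,_=snap('side','s9')
overlay([('side',a,(298,180,380,250),9)],np.array([.5623,.0484,.12]),'pm')
E
```

```text
(no output)
```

View pics/pm0.png

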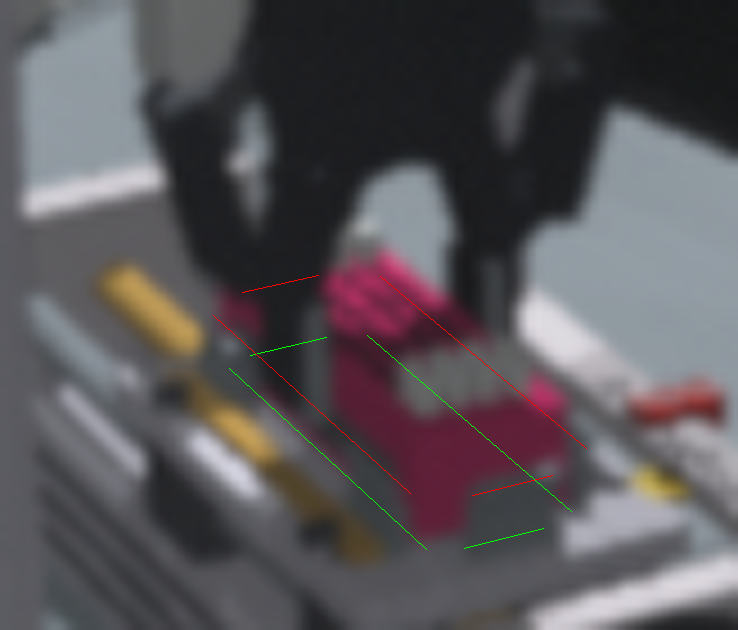

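Emit:
move_arm(
  motion="0 0 0.0015 0; 0 0 0.0015 0; 0 0 0.0015 0; 0 0 0.03 0; 0 0 0.06 0; 0 0 0.06 0",
  grip=0.7,
)

```text
clock: 16.05
position: [0.5633, 0.0494, 0.1897]
ee_rot: [0.094, 0.7, -0.093, 0.702]
ft_force: [-0.4, 0.3, 0.0]
grip_width: 0.699
```

Emit:
move_arm(
  motion="0 0 0 0; 0 0 0 0; 0 0 0 0; 0 0 0 0; 0 0 0 0",
  grip=0,
)

```text
clock: 16.68
position: [0.5623, 0.0493, 0.1878]
ee_rot: [0.093, 0.701, -0.093, 0.701]
ft_force: [-0.2, 0.6, 0.2]
grip_width: -0.0
```

```bash
python3 - <<'E'
from h import *
o=get_obs();print(o['position'],o['ft_force'],o['grip_width'])
a,_=snap('side','s10')
overlay([('side',a,(298,180,380,250),9)],np.array([.5623,.0484,.12]),'pn')
E
```

```text
[0.5622773  0.04925683 0.18775177] [-0.16404635  0.61389035  0.23690482] -0.000335527204551567
```

View pics/pn0.png

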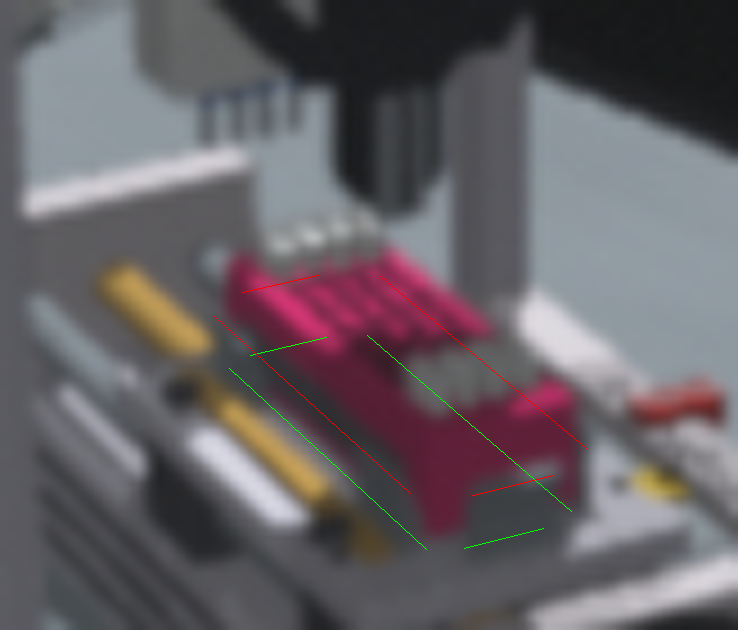

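Emit:
move_arm(
  motion="0 0 -0.015 0; 0 0 -0.028 0; 0 0 -0.032 0; 0 0 -0.0345 0; 0 0 -0.0345 0",
)

```text
clock: 17.35
position: [0.5624, 0.0492, 0.1534]
ee_rot: [0.093, 0.701, -0.093, 0.701]
ft_force: [-0.0, -0.6, 0.2]
grip_width: -0.004
```

Emit:
move_arm(
  motion="0 0 -0.001 0; 0 0 -0.0015 0; 0 0 -0.0015 0",
)

```text
clock: 17.73
position: [0.5627, 0.0493, 0.1522]
ee_rot: [0.094, 0.701, -0.093, 0.701]
ft_force: [0.1, -0.2, 3.1]
grip_width: 0.002
```

Emit:
move_arm(
  motion="0 0 -0.001 0; 0 0 -0.0015 0; 0 0 -0.0015 0; 0 0 -0.0015 0",
)

```text
clock: 18.23
position: [0.5629, 0.0492, 0.1521]
ee_rot: [0.094, 0.7, -0.093, 0.701]
ft_force: [-5.7, 0.2, 17.4]
grip_width: 0.001
```

Emit:
move_arm(
  motion="0 0 0.03 0; 0 0 0.065 0; -0.012 -0.05 0.065 0; -0.025 -0.1 0.065 0; -0.038 -0.15 0.06 0; -0.0473 -0.1949 0.04 0; -0.0473 -0.1949 0.03 0; -0.0473 -0.1949 0.03 0",
  grip=0.6,
)

```text
clock: 19.23
position: [0.5147, -0.1448, 0.1796]
ee_rot: [0.093, 0.701, -0.093, 0.7]
ft_force: [0.4, 0.1, 0.3]
grip_width: 0.599
```

```bash
python3 - <<'E'
from h import *
o=get_obs();print(o['position'],o['ft_force'],o['grip_width'])
a,_=snap('side','s11');b,_=snap('top','t11')
overlay([('top',b,(240,160,330,230),8)],np.array([.5623,.0484,.12]),'po')
cv2.imwrite('pics/z11.png',cv2.resize(a[150:290,290:430,::-1],None,fx=4.2,fy=4.2,interpolation=cv2.INTER_CUBIC))
d=np.load('pics/t11.npz')['d'];t=np.radians(74.8)
for x in(-.03,-.015,0,.015,.03):
    print([pix('top',d,*proj('top',np.array([.5623,.0484,.152])+np.array([np.cos(t),np.sin(t),0])*x+np.array([-np.sin(t),np.cos(t),0])*y))[2].round(4) for y in(-.015,0,.015)])
E
```

```text
[ 0.51467035 -0.14482221  0.1796342 ] [0.40891974 0.1409367  0.2681913 ] 0.5990461921435049
[np.float64(0.1529), np.float64(0.1531), np.float64(0.1526)]
[np.float64(0.1537), np.float64(0.1513), np.float64(0.1529)]
[np.float64(0.153), np.float64(0.1522), np.float64(0.153)]
[np.float64(0.152), np.float64(0.1529), np.float64(0.1538)]
[np.float64(0.1523), np.float64(0.1524), np.float64(0.1536)]
```

View pics/po0.png

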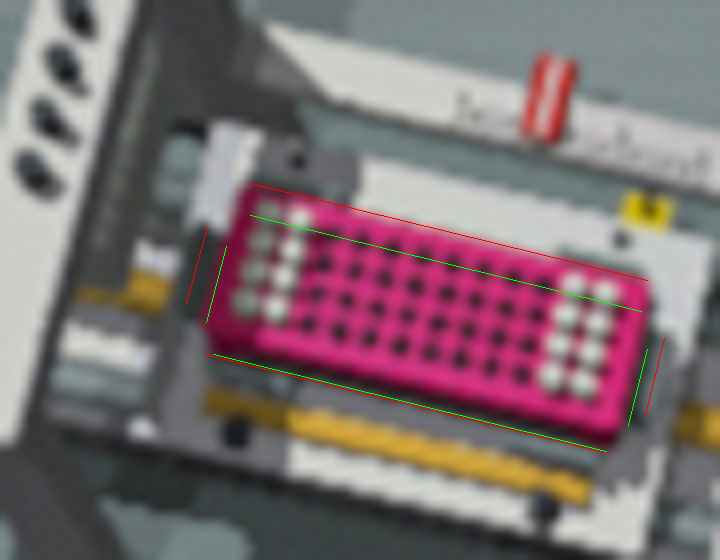

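View pics/z11.png

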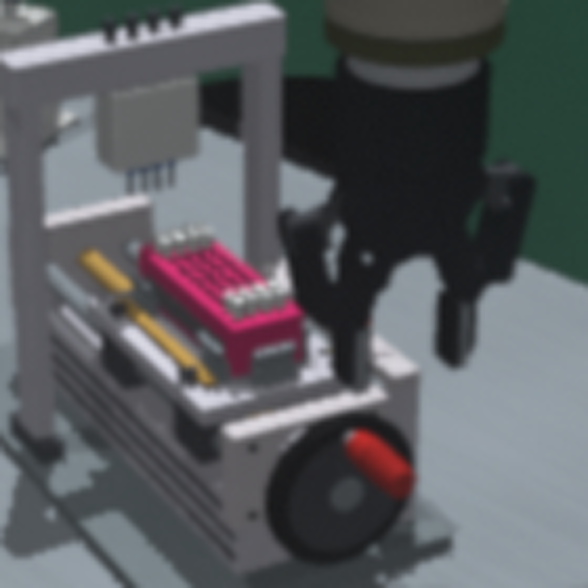

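```bash
cat >> h.py <<'E'
def bars(p,n,box,name,f=12):
    x0,y0,x1,y1=box
    cv2.imwrite(f'pics/{name}.png',cv2.resize(p[y0:y1,x0:x1,::-1],None,fx=f,fy=f,interpolation=cv2.INTER_CUBIC))
def pm(n,p,box,z=.115,th=74.8):
    # yellow pointer centroid vs red block's mid line, along stand x (mm)
    x0,y0,x1,y1=box;q=p[y0:y1,x0:x1].astype(float)
    t=np.radians(th);X=np.array([np.cos(t),np.sin(t)]);Y=np.array([-X[1],X[0]]);O=np.array([.5245,-.0965])
    r=np.clip((q[...,0]-np.maximum(q[...,1],q[...,2]))/150,0,1);r[(q[...,0]<1.9*q[...,1])]=0
    ye=np.clip((np.minimum(q[...,0],q[...,1])-q[...,2])/150,0,1);ye[(q[...,1]<.6*q[...,0])|(q[...,2]>.5*q[...,1])]=0
    for nm,w in(('red',r),('yel',ye)):
        yy,xx=np.mgrid[y0:y1,x0:x1]; c=np.array([(w*xx).sum(),(w*yy).sum()])/w.sum()
        P=atz(n,*c,z)[:2]-O;print(nm,c.round(2),w.sum().round(1),'x %.1f y %.1f'%(P@X*1e3,P@Y*1e3))
E
python3 - <<'E'
from h import *
a=np.load('pics/s11.npz')['p'];b=np.load('pics/t11.npz')['p']
bars(b,'top',(290,160,335,195),'q1',16);pm('top',b,(290,160,335,195))
bars(a,'side',(350,210,395,245),'q2',16);pm('side',a,(350,210,385,245))
b=np.load('pics/t0.npz')['p'] if 0 else np.load('pics/top0.npz')['p'];pm('top',b,(290,160,335,190))
E
```

```text
red [301.7  187.01] 61.9 x 138.7 y -39.6
yel [320.31 185.85] 12.9 x 96.0 y -53.4
red [355.09 225.63] 36.3 x 154.8 y -40.6
yel [nan nan] 0.0 x nan y nan
red [308.5  172.06] 15.5 x 131.8 y -79.9
yel [303.35 181.92] 14.4 x 137.9 y -52.9h.py:67: RuntimeWarning: invalid value encountered in divide
  yy,xx=np.mgrid[y0:y1,x0:x1]; c=np.array([(w*xx).sum(),(w*yy).sum()])/w.sum()
```

View pics/q1.png

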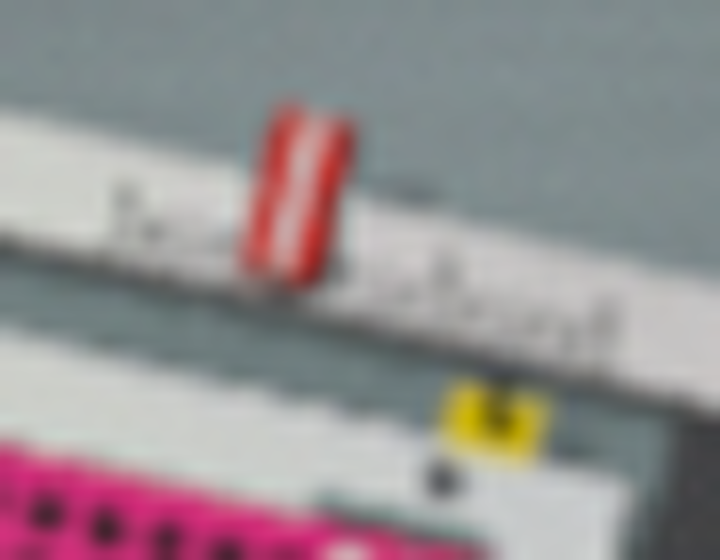

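View pics/q2.png

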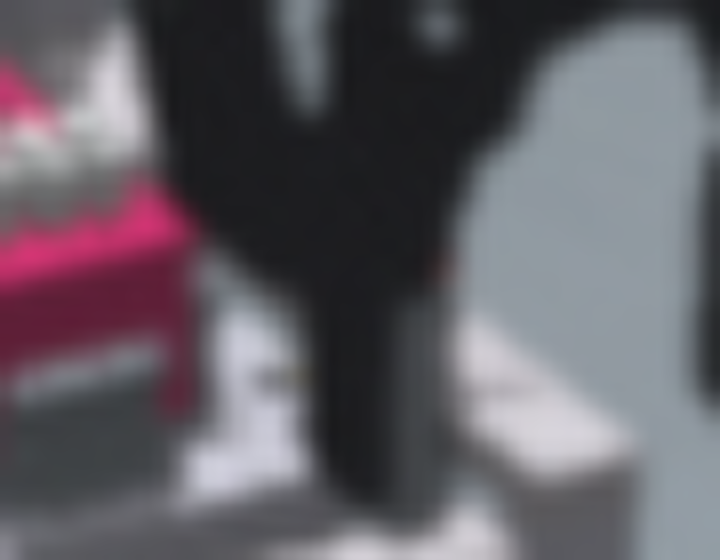

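Emit:
move_arm(
  motion="0 0 -0.03 0; 0 0 -0.06 0; 0 0 -0.078 0; 0 0 -0.078 0; 0 0 -0.078 0",
)

```text
clock: 19.95
position: [0.5157, -0.1456, 0.1034]
ee_rot: [0.093, 0.7, -0.093, 0.701]
ft_force: [-0.0, -0.2, 0.3]
grip_width: 0.604
```

Emit:
move_arm(
  motion="0 0 0 0; 0 0 0 0; 0 0 0 0; 0 0 0 0",
  grip=0.1,
  force=25,
)

```text
clock: 20.45
position: [0.5154, -0.1457, 0.1028]
ee_rot: [0.093, 0.701, -0.093, 0.701]
ft_force: [0.1, -0.1, 4.5]
grip_width: 0.194
```

```bash
python3 - <<'E'
from h import *
arc(95,395,10);arc(395,695,10);arc(695,905,7)
E
```

```text
0.0160 -0.0043 -0.0060 0; 0.0269 -0.0073 -0.0195 0; 0.0298 -0.0081 -0.0368 0; 0.0240 -0.0065 -0.0534 0; 0.0110 -0.0030 -0.0647 0; -0.0057 0.0016 -0.0677 0; -0.0217 0.0059 -0.0617 0; -0.0326 0.0089 -0.0482 0; -0.0355 0.0097 -0.0309 0; -0.0297 0.0081 -0.0144 0
0.0130 -0.0035 0.0113 0; 0.0297 -0.0081 0.0144 0; 0.0457 -0.0124 0.0083 0; 0.0566 -0.0154 -0.0051 0; 0.0596 -0.0162 -0.0225 0; 0.0538 -0.0146 -0.0390 0; 0.0407 -0.0111 -0.0503 0; 0.0240 -0.0065 -0.0534 0; 0.0081 -0.0022 -0.0474 0; -0.0029 0.0008 -0.0339 0
-0.0029 0.0008 0.0173 0; 0.0029 -0.0008 0.0339 0; 0.0159 -0.0043 0.0452 0; 0.0326 -0.0089 0.0482 0; 0.0486 -0.0132 0.0422 0; 0.0595 -0.0162 0.0287 0; 0.0624 -0.0170 0.0114 0
```

Emit:
move_arm(
  motion="0.016 -0.0045 -0.006 0; 0.027 -0.0075 -0.0195 0; 0.03 -0.008 -0.037 0; 0.024 -0.0065 -0.053 0; 0.011 -0.003 -0.064 0; -0.0055 0.0015 -0.067 0; -0.0215 0.006 -0.061 0; -0.0325 0.009 -0.048 0; -0.0355 0.0095 -0.031 0; -0.0295 0.008 -0.0145 0",
)

```text
clock: 21.7
position: [0.4845, -0.1373, 0.0877]
ee_rot: [0.094, 0.701, -0.093, 0.701]
ft_force: [8.1, -3.0, -8.8]
grip_width: 0.193
```

Emit:
move_arm(
  motion="0.013 -0.0035 0.0115 0; 0.0295 -0.008 0.0145 0; 0.0455 -0.0125 0.0085 0; 0.0565 -0.0155 -0.005 0; 0.0595 -0.016 -0.0225 0; 0.054 -0.0145 -0.039 0; 0.0405 -0.011 -0.0495 0; 0.024 -0.0065 -0.0525 0; 0.008 -0.002 -0.047 0; -0.003 0.001 -0.034 0",
)

```text
clock: 22.95
position: [0.4826, -0.1368, 0.0539]
ee_rot: [0.093, 0.7, -0.094, 0.702]
ft_force: [13.9, -3.5, 4.9]
grip_width: 0.194
```

```bash
python3 - <<'E'
from h import *
o=get_obs();print(o['position'],o['ft_force'],o['grip_width'])
a,_=snap('side','s12');b,_=snap('top','t12')
bars(b,'top',(290,160,335,195),'q3',16);pm('top',b,(290,160,335,195))
E
```

```text
[ 0.48263038 -0.13682023  0.05394175] [13.89911186 -3.45538156  4.86993769] 0.1940210488631354
red [300.73 185.55] 51.0 x 141.8 y -42.6
yel [311.   183.77] 13.0 x 118.9 y -52.9
```

View pics/q3.png

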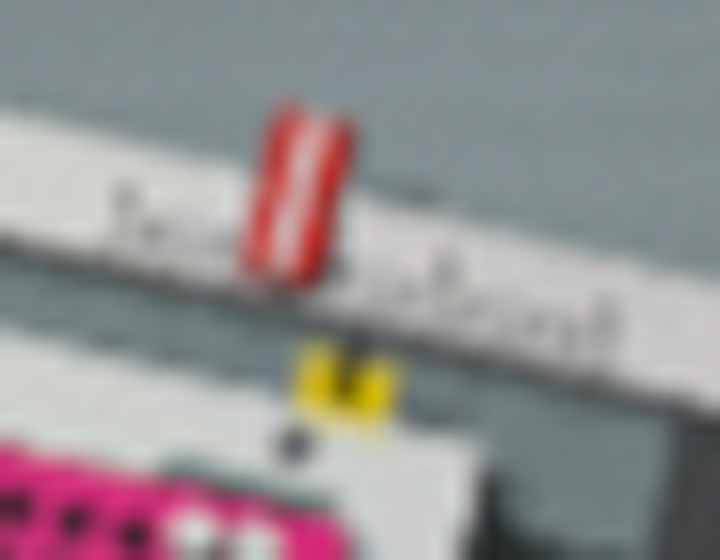

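```bash
python3 - <<'E'
from h import *
arc(695,935,8);arc(935,985,2)
E
```

```text
-0.0029 0.0008 0.0173 0; 0.0029 -0.0008 0.0339 0; 0.0159 -0.0043 0.0452 0; 0.0326 -0.0089 0.0482 0; 0.0486 -0.0132 0.0422 0; 0.0595 -0.0162 0.0287 0; 0.0624 -0.0170 0.0114 0; 0.0566 -0.0154 -0.0051 0
-0.0105 0.0028 -0.0099 0; -0.0240 0.0065 -0.0144 0
```

Emit:
move_arm(
  motion="-0.003 0.001 0.0175 0; 0.003 -0.001 0.034 0; 0.016 -0.0045 0.045 0; 0.0325 -0.009 0.048 0; 0.0485 -0.013 0.042 0; 0.0595 -0.016 0.0285 0; 0.0625 -0.017 0.0115 0; 0.0565 -0.0155 -0.005 0; 0.0565 -0.0155 -0.005 0",
)

```text
clock: 24.18
position: [0.5369, -0.1515, 0.0468]
ee_rot: [0.093, 0.702, -0.093, 0.7]
ft_force: [5.2, -1.3, -5.3]
grip_width: 0.194
```

```bash
python3 - <<'E'
from h import *
o=get_obs();print(o['position'],o['ft_force'],o['grip_width'])
a,_=snap('side','s13');b,_=snap('top','t13')
bars(b,'top',(290,160,335,195),'q4',16);pm('top',b,(290,160,335,195))
bars(a,'side',(345,205,395,245),'q5',14)
E
```

```text
[ 0.53694258 -0.15147151  0.0468146 ] [ 5.15767433 -1.34027079 -5.27322733] 0.19414237010575464
red [300.76 184.43] 44.8 x 142.4 y -45.3
yel [306.62 182.74] 13.7 x 129.8 y -52.9
```

View pics/q4.png

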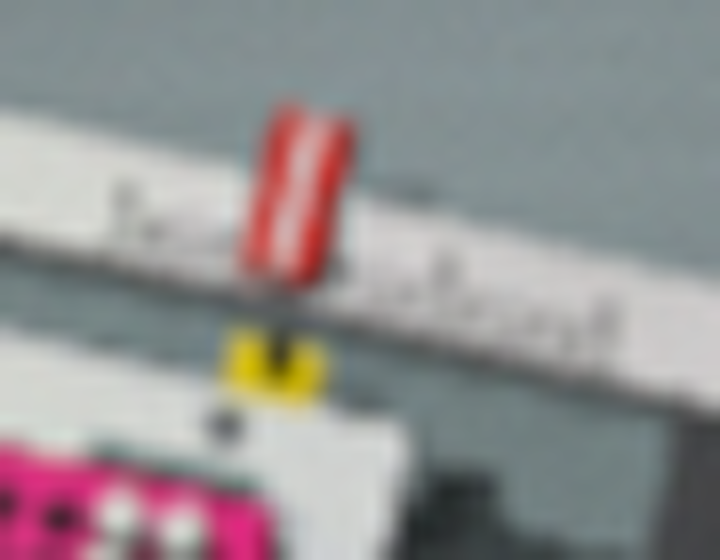

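View pics/q5.png

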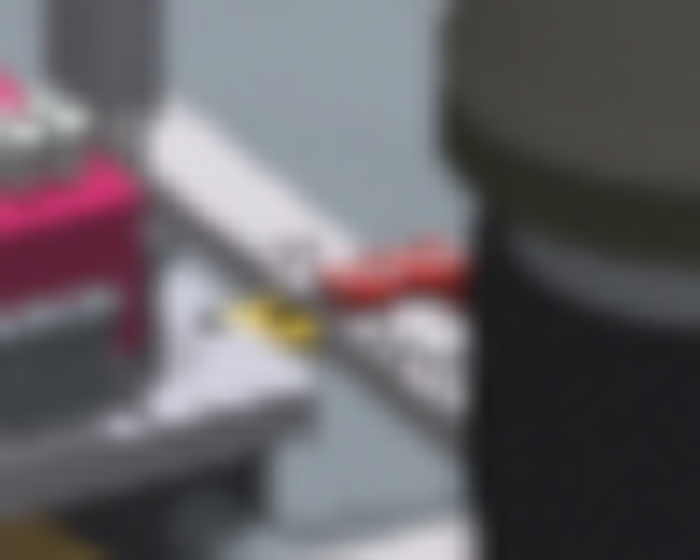

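```bash
python3 - <<'E'
from h import *
arc(935,980,2)
b=np.load('pics/t13.npz')['p'];pm('top',b,(300,160,335,178));pm('top',b,(290,178,330,187))
E
```

```text
-0.0092 0.0025 -0.0092 0; -0.0212 0.0058 -0.0140 0
red [308.51 172.07] 16.1 x 131.8 y -79.9
yel [nan nan] 0.0 x nan y nan
red [nan nan] 0.0 x nan y nan
yel [306.62 182.74] 13.7 x 129.8 y -52.9h.py:67: RuntimeWarning: invalid value encountered in divide
  yy,xx=np.mgrid[y0:y1,x0:x1]; c=np.array([(w*xx).sum(),(w*yy).sum()])/w.sum()
```

Emit:
move_arm(
  motion="-0.009 0.0025 -0.009 0; -0.021 0.006 -0.0135 0; -0.021 0.006 -0.0135 0",
)

```text
clock: 24.65
position: [0.5166, -0.1459, 0.0354]
ee_rot: [0.094, 0.701, -0.093, 0.7]
ft_force: [-1.1, -1.5, -0.1]
grip_width: 0.189
```

```bash
python3 - <<'E'
from h import *
o=get_obs();print(o['position'],o['ft_force'],o['grip_width'])
a,_=snap('side','s14');b,_=snap('top','t14')
bars(b,'top',(290,160,335,195),'q6',16);pm('top',b,(300,160,335,178));pm('top',b,(290,178,330,187))
E
```

```text
[ 0.51657588 -0.14591219  0.03544189] [-1.14741883 -1.51161778 -0.14916624] 0.18924594591162222
red [308.51 172.06] 16.1 x 131.8 y -79.9
yel [nan nan] 0.0 x nan y nan
red [nan nan] 0.0 x nan y nan
yel [305.96 182.62] 16.2 x 131.4 y -52.8h.py:67: RuntimeWarning: invalid value encountered in divide
  yy,xx=np.mgrid[y0:y1,x0:x1]; c=np.array([(w*xx).sum(),(w*yy).sum()])/w.sum()
```

View pics/q6.png

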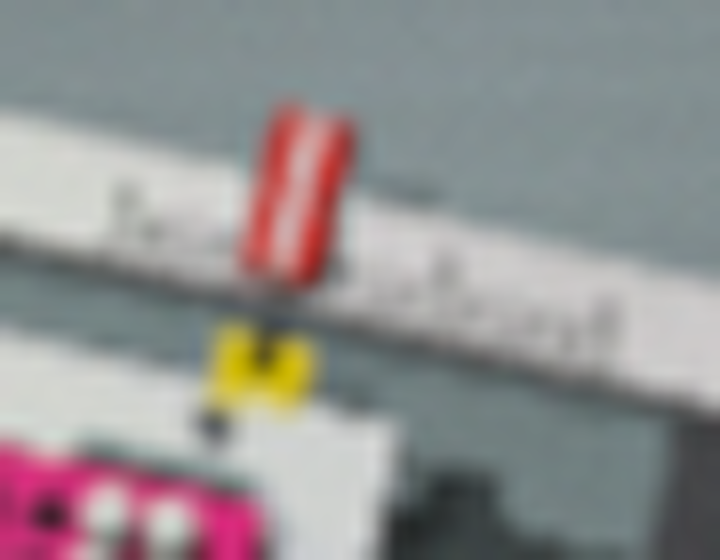

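Emit:
move_arm(
  motion="-0.003 0.001 0 0; -0.003 0.001 0 0",
)

```text
clock: 25.0
position: [0.5146, -0.1454, 0.0353]
ee_rot: [0.093, 0.701, -0.094, 0.701]
ft_force: [-0.1, -2.3, -2.0]
grip_width: 0.196
```

Emit:
move_arm(
  motion="0 0 0 0; 0 0 0 0; 0 0 0 0",
  grip=0.6,
)

```text
clock: 25.38
position: [0.5151, -0.1449, 0.0354]
ee_rot: [0.093, 0.701, -0.093, 0.701]
ft_force: [-0.7, -0.2, 0.5]
grip_width: 0.598
```

Emit:
move_arm(
  motion="0 0 0.04 0; 0 0 0.09 0; 0 -0.01 0.14 0; 0 -0.06 0.17 0; -0.02 -0.11 0.19 0; -0.03 -0.15 0.2 0; -0.03 -0.15 0.2 0",
)

```text
clock: 26.25
position: [0.4834, -0.2988, 0.2364]
ee_rot: [0.095, 0.7, -0.096, 0.701]
ft_force: [-0.3, 0.2, -0.5]
grip_width: 0.601
```

```bash
python3 - <<'E'
from h import *
o=get_obs();print(o['position'],o['ft_force'],o['grip_width'])
a,_=snap('side','s15');b,_=snap('top','t15')
bars(b,'top',(290,160,335,195),'q7',16);pm('top',b,(300,160,335,178));pm('top',b,(290,178,330,187))
cv2.imwrite('pics/z15.png',cv2.resize(a[150:290,280:420,::-1],None,fx=4.2,fy=4.2,interpolation=cv2.INTER_CUBIC))
bars(a,'side',(345,205,395,245),'q8',14)
E
```

```text
[ 0.48342806 -0.29884466  0.23638693] [-0.25950313  0.18525156 -0.4586529 ] 0.6007762027886228
red [308.5  172.07] 15.8 x 131.8 y -79.9
yel [nan nan] 0.0 x nan y nan
red [nan nan] 0.0 x nan y nan
yel [306.11 182.49] 13.8 x 131.1 y -53.1h.py:67: RuntimeWarning: invalid value encountered in divide
  yy,xx=np.mgrid[y0:y1,x0:x1]; c=np.array([(w*xx).sum(),(w*yy).sum()])/w.sum()
```

View pics/z15.png

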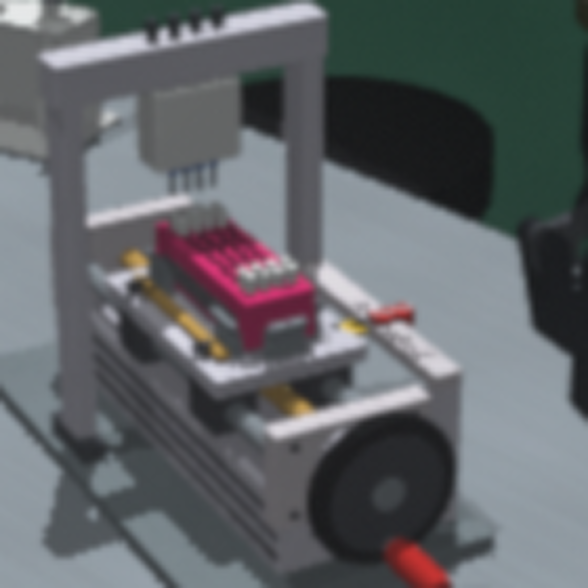

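View pics/q7.png

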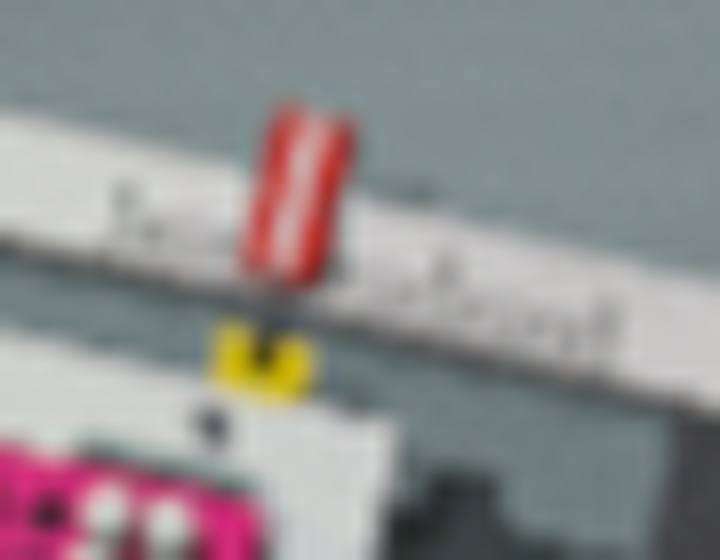

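View pics/q8.png

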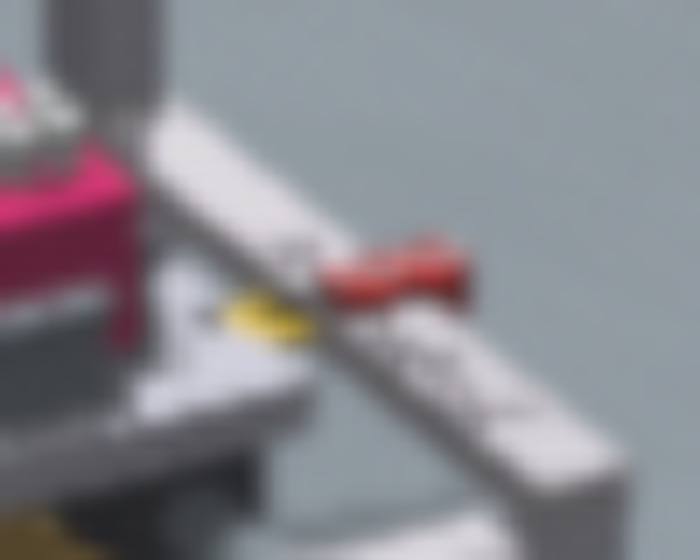

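```bash
python3 - <<'E'
from h import *
for n,f in(('top','t15'),('side','s15')):
    z=np.load(f'pics/{f}.npz');p=z['p'];d=z['d']
    pts=dict(white1=(290+300/16,160+200/16),redL=(290+265/16,160+190/16),redR=(290+325/16,160+210/16),white2=(290+288/16,160+260/16),yel=(306.1,182.5),bar=(290+400/16,160+270/16),bar2=(290+160/16,160+180/16),table=(290+330/16,160+430/16)) if n=='top' else dict(red=(345+400/14,205+270/14),red2=(345+350/14,205+285/14),yel=(345+270/14,205+318/14),bar=(345+230/14,205+190/14),table=(345+210/14,205+350/14))
    for k,(u,v) in pts.items(): 
        u-=.5;v-=.5
        print(n,k,pix(n,d,u,v,0).round(4))
a=np.load('pics/s15.npz')['p']
bars(a,'side',(355,215,385,235),'q9',24)
O=np.array([.5245,-.0965]);t=np.radians(74.8);X=np.array([np.cos(t),np.sin(t)]);Y=np.array([-X[1],X[0]])
E
```

```text
top white1 [0.6348 0.0104 0.1195]
top redL [0.6364 0.0156 0.1196]
top redR [0.6352 0.0066 0.1135]
top white2 [0.626  0.0124 0.1181]
top yel [0.6101 0.0173 0.1193]
top bar [ 0.6246 -0.0045  0.1164]
top bar2 [0.6409 0.0314 0.1116]
top table [0.5994 0.0067 0.1184]
side red [0.6339 0.0081 0.1225]
side red2 [0.6282 0.015  0.1189]
side yel [0.6136 0.0205 0.1154]
side bar [0.6446 0.0624 0.1151]
side table [0.5936 0.0153 0.1182]
```

View pics/q9.png

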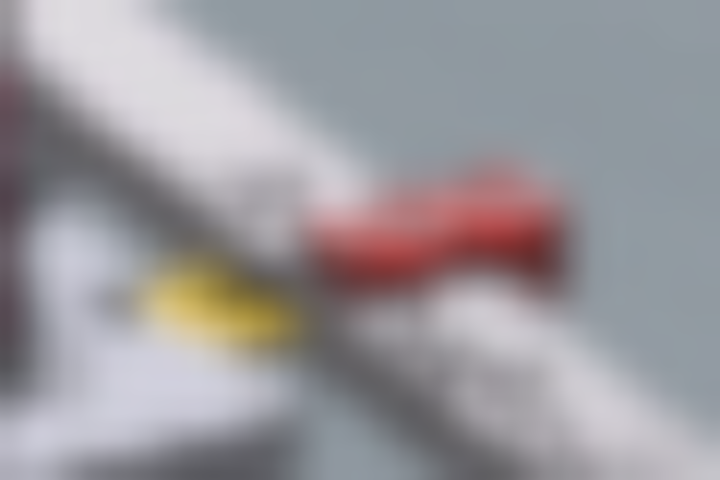

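```bash
python3 - <<'E'
from h import *
O=np.array([.5245,-.0965])
def cen(p,box,kind):
    x0,y0,x1,y1=box;q=p[y0:y1,x0:x1].astype(float)
    R_,G,B=q[...,0],q[...,1],q[...,2]
    bg=60
    w=np.clip(R_-G,0,None) if kind=='r' else np.clip((R_+G)/2-B,0,None)
    w[w<25]=0
    yy,xx=np.mgrid[y0:y1,x0:x1];return np.array([(w*xx).sum(),(w*yy).sum()])/w.sum()
for f,g in(('side0','top0'),('s15','t15')):
    a=np.load(f'pics/{f}.npz')['p'];b=np.load(f'pics/{g}.npz')['p']
    out={}
    for nm,k,bs,bt in(('mark','r',(367,218,382,230),(303,163,316,179)),('ptr','y',(359,222,370,232),(298,178,312,188))):
        if f=='side0' and k=='y': bs=(355,222,370,232)
        ca,cb=cen(a,bs,k),cen(b,bt,k); P,r=tri(ca,cb); out[nm]=P
        print(f,nm,ca.round(2),cb.round(2),P.round(4),r.round(2))
    for th in(74.3,74.8,75.3):
        t=np.radians(th);X=np.array([np.cos(t),np.sin(t)]);Y=np.array([-X[1],X[0]])
        print(th,[( (out[k][:2]-O)@X*1e3).round(1) for k in out],[( (out[k][:2]-O)@Y*1e3).round(1) for k in out])
E
```

```text
side0 mark [372.87 224.27] [308.06 171.89] [0.6354 0.0107 0.1196] [-0.13  0.04  0.08 -0.1 ]
side0 ptr [362.43 226.42] [303.33 182.13] [0.6105 0.0226 0.1178] [-0.11  0.03  0.06 -0.08]
74.3 [np.float64(133.2), np.float64(138.0)] [np.float64(-77.7), np.float64(-50.6)]
74.8 [np.float64(132.5), np.float64(137.5)] [np.float64(-78.9), np.float64(-51.8)]
75.3 [np.float64(131.8), np.float64(137.1)] [np.float64(-80.0), np.float64(-53.0)]
s15 mark [372.86 224.31] [308.06 171.89] [0.6354 0.0107 0.1195] [-0.12  0.03  0.07 -0.09]
s15 ptr [364.01 227.24] [305.87 182.47] [0.6097 0.0164 0.1181] [-0.19  0.05  0.11 -0.15]
74.3 [np.float64(133.2), np.float64(131.8)] [np.float64(-77.7), np.float64(-51.4)]
74.8 [np.float64(132.5), np.float64(131.3)] [np.float64(-78.9), np.float64(-52.6)]
75.3 [np.float64(131.8), np.float64(130.8)] [np.float64(-80.0), np.float64(-53.7)]
```

```bash
python3 - <<'E'
from h import *
b=np.load('pics/t15.npz')['p'].astype(float)
O=np.array([.5245,-.0965]);t=np.radians(74.8);X=np.array([np.cos(t),np.sin(t)]);Y=np.array([-X[1],X[0]])
def S(u,v,z):P=atz('top',u,v,z)[:2]-O;return P@X*1e3,P@Y*1e3
print('red-ness rows: white line via G channel within red block')
for v in range(166,179):
    row=b[v,300:318]; r=np.clip(row[:,0]-row[:,1],0,None); m=r>30
    if m.sum()<2: continue
    us=np.arange(300,318); lo,hi=us[m].min(),us[m].max()
    seg=slice(lo-300,hi-300+1); g=row[seg,1]-row[seg,1].min(); c=(g*us[seg]).sum()/g.sum(); 
    e=(r*us)[m].sum()/r[m].sum()
    print(v,lo,hi,'white %.2f red %.2f'%(c,e),'x(.115) %.1f x(.117) %.1f y %.1f'%(S(c,v,.115)[0],S(c,v,.117)[0],S(c,v,.115)[1]),'redx %.1f'%S(e,v,.115)[0], row[lo-300:hi-300+1,1].astype(int))
print('pointer')
for v in range(178,188):
    row=b[v,298:314];print(v,row.min(1).astype(int)[0:0],row[:,0].astype(int))
print('yscale',[proj('top',[*(O+X*.1318+Y*y),.115]).round(2) for y in(-.09,-.07,-.05)])
E
```

```text
red-ness rows: white line via G channel within red block
167 307 311 white 309.52 red 308.58 x(.115) 132.4 x(.117) 132.3 y -92.8 redx 134.7 [ 94 105 143 130 111]
168 306 311 white 308.44 red 308.65 x(.115) 134.4 x(.117) 134.2 y -89.8 redx 133.9 [111  70 115 150 116  71]
169 306 311 white 308.25 red 308.64 x(.115) 134.2 x(.117) 134.1 y -87.2 redx 133.3 [103  64 146 155  91  59]
170 306 311 white 308.19 red 308.59 x(.115) 133.7 x(.117) 133.6 y -84.7 redx 132.8 [ 97  74 158 146  62  77]
171 306 311 white 308.27 red 308.38 x(.115) 133.0 x(.117) 132.8 y -82.3 redx 132.7 [103  91 151 128  49 102]
172 306 310 white 307.71 red 307.99 x(.115) 133.7 x(.117) 133.5 y -79.6 redx 133.0 [ 91 114 153 112  57]
173 305 310 white 306.85 red 307.66 x(.115) 135.1 x(.117) 134.9 y -76.6 redx 133.2 [150  74 142 153  90  66]
174 305 310 white 306.87 red 307.66 x(.115) 134.4 x(.117) 134.3 y -74.2 redx 132.6 [130  79 158 145  61  73]
175 305 310 white 307.04 red 307.49 x(.115) 133.4 x(.117) 133.3 y -71.9 redx 132.4 [109  92 152 130  52  81]
176 305 309 white 306.59 red 307.30 x(.115) 133.9 x(.117) 133.7 y -69.
[... 256 characters left out ...]
  80  81  94 113 128 146 148 155]
180 [] [112 112 108 110 114 137 156 128  81  73  91  91  92  93  97 114]
181 [] [112 112 111 112 116 158 192 156  85 130 161 131  99  89  87  87]
182 [] [147 130 116 113 118 168 202 158  94 164 198 161 112 105 104  97]
183 [] [189 179 172 163 156 188 208 187 168 191 199 153 105 101 104 106]
184 [] [204 202 203 197 190 197 206 206 205 206 180 129 102  95  94 102]
185 [] [205 205 205 195 164 154 185 205 205 204 190 172 151 122 104 110]
186 [] [204 207 205 186 134  95 164 202 203 203 202 204 194 178 171 172]
187 [] [184 192 199 196 161 123 169 203 204 204 202 204 203 204 204 202]
yscale [array([309.5 , 168.16]), array([307.51, 175.88]), array([305.51, 183.65])]
```

Emit:
move_arm(
  motion="0.01 0.05 -0.01 0; 0.03 0.11 -0.03 0; 0.03 0.15 -0.06 0; 0.03 0.15 -0.11 0; 0.03 0.15 -0.16 0; 0.03 0.15 -0.19 0; 0.03 0.15 -0.2 0; 0.03 0.15 -0.2 0",
)

```text
clock: 27.35
position: [0.5151, -0.1444, 0.0354]
ee_rot: [0.093, 0.701, -0.093, 0.701]
ft_force: [0.2, 0.1, 1.5]
grip_width: 0.601
```

Emit:
move_arm(
  motion="0 0 0 0; 0 0 0 0; 0 0 0 0; 0 0 0 0; -0.007 0.002 0.001 0; -0.014 0.004 0.0025 0; -0.014 0.004 0.0025 0; -0.014 0.004 0.0025 0",
  grip=0.1,
)

```text
clock: 28.35
position: [0.5012, -0.1411, 0.0383]
ee_rot: [0.094, 0.701, -0.093, 0.701]
ft_force: [1.0, -0.7, 5.0]
grip_width: 0.193
```

```bash
cat > chk.py <<'E'
from h import *
import sys
b,_=snap('top',sys.argv[1]);b=b.astype(float)
o=get_obs();print(o['position'],o['ft_force'],o['grip_width'])
for v in range(178,185): print(v,b[v,300:312,0].astype(int))
pm('top',b,(290,178,330,187))
E
python3 chk.py t16 2>/dev/null
```

```text
[ 0.50127442 -0.14111518  0.03832031] [0.90402075 0.19054108 5.72679304] 0.19454880668194469
178 [ 89  88  96  95 100 112 107  95 106 126 150 174]
179 [104  98 103  98  94  84  79  84  95 113 130 146]
180 [112 112 118 151 164 118  69  86  94  90  92  95]
181 [111 112 126 180 203 142 107 156 155 124  98  89]
182 [116 116 141 188 197 139 134 190 181 137 106 101]
183 [174 166 175 200 203 180 181 201 176 122 102 103]
184 [206 199 188 198 209 209 210 208 168 113 102  98]
red [nan nan] 0.0 x nan y nan
yel [305.46 182.36] 15.0 x 132.7 y -53.1
```

Emit:
move_arm(
  motion="0 0 0 0; 0 0 0 0; 0 0 0 0; 0 0 0 0",
  grip=0.6,
)

```text
clock: 28.9
position: [0.5008, -0.1411, 0.0377]
ee_rot: [0.093, 0.701, -0.093, 0.701]
ft_force: [-0.1, 0.4, 0.5]
grip_width: 0.599
```

Emit:
move_arm(
  motion="0 0 0.04 0; 0 0 0.09 0; 0 -0.01 0.14 0; 0 -0.06 0.17 0; -0.02 -0.11 0.19 0; -0.03 -0.15 0.2 0; -0.03 -0.15 0.2 0; -0.03 -0.15 0.2 0",
)

```text
clock: 29.9
position: [0.4711, -0.2905, 0.2374]
ee_rot: [0.094, 0.701, -0.093, 0.701]
ft_force: [0.5, 0.5, -0.5]
grip_width: 0.599
```

```bash
python3 chk.py t17 2>/dev/null; python3 - <<'E'
from h import *
a,_=snap('side','s17');b=np.load('pics/t17.npz')['p']
A=cv2.resize(a[150:295,270:410,::-1],(400,414),interpolation=cv2.INTER_CUBIC);B=cv2.resize(b[140:285,250:390,::-1],(400,414),interpolation=cv2.INTER_CUBIC)
cv2.imwrite('pics/f.png',np.hstack([A,B]))
E
```

```text
[ 0.47137734 -0.28989391  0.23733195] [0.64977456 0.01248034 0.31262524] 0.5986287315944319
178 [ 87  88  94  94  99 111 104  93 103 124 148 172]
179 [102 101 101  98  94  82  78  83  95 113 129 146]
180 [109 110 115 152 161 114  68  84  94  89  91  95]
181 [110 109 127 179 200 139 109 153 155 120  97  90]
182 [117 115 141 186 195 139 131 187 180 135 105 101]
183 [173 165 173 198 201 177 180 200 174 123 100  98]
184 [205 196 187 196 207 207 209 207 165 114  99  94]
red [nan nan] 0.0 x nan y nan
yel [305.46 182.36] 15.0 x 132.7 y -53.1
```

View pics/f.png

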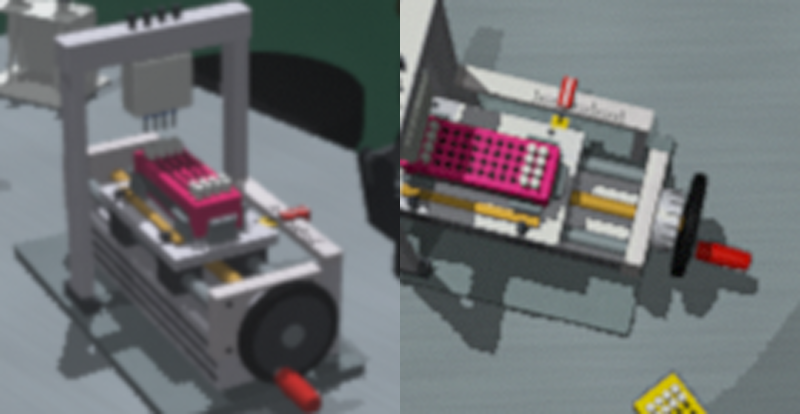

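Side view: the rack is flat in the nest and the handle is released near the bottom, at (298,390). Top view: the pointer at (560,122) lines up with the mark at (568,92). The arm is clear, so I'm handing in.

```bash
python3 -c "
from workcell import hand_in
print(hand_in())"
```

```text
the job is handed in; nothing more can be done
None
```

The job is done and handed in at about 30 s of the 72 s allowed; the hand-in gives no verdict.

- **Winding back:** I wound the table back to about 36 mm short of the mark. The tool's tilt could not be changed, so I gripped the outer end of the handle with the gripper vertical instead of leaning it.
- **Rack:** I laid the pink rack in the nest and pressed it with about 17 N. It stopped with its top at 152 mm, which is fully home. The depth readings across its top were level to about 2.5 mm.
- **Setting the pointer:** I wound the table forward and released the handle. A closer check then showed the pointer about 1.2 mm short, so I regripped and turned it further forward. The last movement was clockwise.

**Last checks:**
- **Pointer:** the top camera put it at 132.7 mm along the stand. The mark came out between 131.8 and 133.0 mm depending on the method: 131.8 from the red block's centre, 132.5 from both cameras together, and about 133.0 from the white line. So the pointer is between 0.3 mm short and 0.9 mm past, within the 2 mm allowed.
- **Release:** the pointer did not move when I let go, and the arm is clear with no contact force.
- **Not checked:** I could not read the backlash joint directly. That it is taken up forward is inferred from the last turn moving the table. I did not re-measure the other things on the bench; the arm made no contact with them that I saw.

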